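# Mount the cherry entry-hole plate in the drilling jig

### The job

Lift the round dark cherry entry-hole plate off its peg on the sloping rack, carry it to the blue drilling jig and lower it, without dropping it, over the steel spigot, collar up, until its flange lies flat on the base, then let go of it. Then turn the jig's red knob so that its steel hold-down arm swings over the plate's flange and its red pointer lines up with the white mark. Leave the square maple plate on its peg and do not disturb the other things on the bench.

Things in the scene. Friction and masses are not known exactly. Their poses are not given: they have to be found in the camera images.
- cherry_plate: round dark cherry plate: flange 96 mm across, 10 mm thick; on its front a collar 56 mm across, 34 mm long; 34 mm bore through both. Origin: on the bore axis in the flange's back face; z from flange to collar. Hangs by its bore on one of the pegs (axis 8 mm downslope of the peg's), flange flat on the board, collar outward. Grip across the collar; any turn about z is the same. 0.09 kg
- maple_plate: pale maple plate with a square 90 mm flange and otherwise the same sizes, origin and axes; hangs on the other peg; leave it there
- hanging_board: sloping plywood board of the fixed rack. Origin on its front face, midway between the pegs, 110 mm above the bench. z: out of the face along the pegs, 42 degrees from vertical, leaning towards the robot; x: up the slope; y: level along the board. It reaches from x = -100 to +80 mm and y = -150 to +150 mm
- peg_left (a point): root of the steel peg at y = +75 mm on the board's face; peg 18 mm thick, 50 mm long, square to the face. The axes are those of the board
- peg_right (a point): root of the like peg at y = -75 mm
- jig: fixed blue jig base 120 mm (x) by 220 mm (y) by 24 mm high; origin at the centre of its underside, z up. Spigot at y = +52.5 mm, hold-down pivot at y = -52.5 mm
- spigot_foot (a point): foot of the upright steel spigot, on its axis, on the base's top face, 24 mm above the bench; spigot 30 mm thick, 36 mm high, its top 6 mm tapered to 20 mm. The seated plate's origin lies here
- hold_down (a joint): angle of the red knob and hold-down arm about the upright pivot, rad: 0 with the pointer on the white mark and the arm along the jig's +y, at the spigot; starts about -0.8 to -1.5; grows counterclockwise from above; stops at -1.8 and +0.6; stays where left
- hold_down_grip (a point): point on the pivot axis, 66 mm above the bench, to grip at. Red grip bar 16 mm thick, 48 mm long (along the arm, this point's y axis), from 44 to 84 mm above the bench. Steel arm below it 18 mm wide, reaching 70 mm from the pivot, underside 2.5 mm over a seated flange. A short red pointer lies on the far side from the arm, low on the dial
- mark (a point): white index mark on the dial of the jig base, 44 mm from the pivot at the side away from the spigot
- brass_drill: brass hand drill with dark wooden handle lying on the bench, about 315 mm long along y, up to 75 mm high; origin under its gear
- bracket_a: galvanized corner bracket, legs 70 mm, 30 mm wide, one leg flat and one upright; origin under its flat leg
- bracket_b: second bracket like it
- brad_tin: squat green tin 85 mm across, 56 mm high; origin under its centre
Mind the look-alikes: they are no part of the job. What is shaped like the cherry_plate but purple is not meant.

How it is judged:
By the outcome, as a careful person would: the job done as asked, in the order asked, and still so for the second after the job is handed in, with the robot touching nothing.
It also fails if it takes over 58 s, if anything falls off the work surface, if the arm or the gripper's body presses on something with over 40 N, if the wrist force passes 120 N, or if a joint passes its speed limit or range.

### The arm

A 6-joint arm with a two-finger parallel gripper is mounted at the origin on the work surface. World frame = base frame: x ahead of the robot, y to its left, z up, the work surface at z = 0. Lengths are in mm, angles in rad, forces in N, time in s.
With the tool pointing down it reaches from about 275 to 1000 mm from the base axis. Payload 8.4 kg.
Tool frame: the origin (TCP) lies at the centre of the arm's flange, where the gripper is bolted on; the fingertips stand r.tip_extent ahead of it and the grasp point (between the pads) lies 155 mm ahead of it (r.tip_extent is the distance from the TCP to the fingertips, in mm); z points along the fingers, y is the direction in which the jaws open and shut (so a half turn about z gives the same grasp; the last joint's range is limited). The gripper opens to 85 mm and grips with 20 to 120 N. Pads are 22 mm wide; open, the fingers measure 114 mm over their backs; the gripper's body (76 mm by 85 mm) begins 54 mm behind the grasp point. The pads swing forward as they close: fully open they stand 13 mm farther back than shut.
Start: joints at [-1.134, 0.353, 1.633, -0, 1.155, -0.002], TCP at [265.533, -565.793, 404.681] pointing down, gripper open.
Joint ranges: [-2.63, 2.63], [-0.92, 2.1], [0.06, 2.66], [-1.3, 4.44], [0, 2.69], [-3.02, 3.02]. Speed limits (rad/s): [2.22, 2.22, 2.79, 3.14, 3.14, 3.14].

### API

Orientations are given as [roll, pitch, yaw] about the fixed x, y, z axes, in that order (R = Rz(yaw) Ry(pitch) Rx(roll)).
In Python, from rig import sense, grab_frame, job, r gives the robot as it stands. The module is installed in compiled form; this text tells all that it offers.
- The arm moves only by the shell command python3 -m creep 'ROWS' [FORCE]. ROWS is JSON, a list of rows, each a list of 7 numbers: the turn, a rotation vector about the tool's x, y, z in rad, then the shift along the tool's x, y, z in mm, then the closure, from 0 (fully open) to 1 (shut). In form: [[wx, wy, wz, dx, dy, dz, fingers], ...]. A call has 1 to 10 rows; each row shifts and turns the pose as measured when the row begins, along the tool's axes as they then stand; what a row does not reach is not made up. A row lasts 1/12 s, in which the tool goes at most 41.7 mm and 7.16 degrees, less where a joint would pass 70% of its speed; a pose out of reach is approached as far as the arm can. A call with a gripper value outside its range is refused whole. The fingers move at their own pace and stop on an object; FORCE is the grip in N (left out, the last holds). Time passes only in rows, so rows that do not move let the fingers close. It gives the time, the measured TCP pose, the force and the opening at its end, in the units of the state.
- sense(): the state, without advancing time (a new reading comes with each control period).
- grab_frame(name): name is "scene" or "top"; returns a dict with "color" (420x560x3 uint8, red, green, blue), "mtx" (3x3 intrinsics, pixels), "T" (4x4, takes a point from camera to world coordinates). Camera axes: x right, y down, z forward; pixel columns grow to the right and rows downward; lengths in mm; the calibration is good to about 2 mm. A picture is of the moment at which its call begins. There is no depth.
- job.sign_off(): hands the job in, once; it reports no verdict.
The state is a dict: "clock": time; "qpos": joint angles; "qvel": joint speeds; "joint_efforts": joint torques, N m; "eef_pos": TCP position; "tcp_rot": TCP orientation; "contact_force": force on the tool from outside, world axes, zero at the start; "wrist_torque": the same for the moment, N m; "opening": opening from 0.0 (shut) to 1.0 (fully open).
Only numpy, scipy, OpenCV 4.12 (cv2) and the standard library are available. Lean on these libraries where they do the work, as an engineer would, in place of code of your own. Each camera call takes 0.05 s, during which the arm holds its last target.

## Working session

There is one attempt and no reset: what is moved stays moved. The work goes in short steps, Python scripts to look and compute and a shell command to move; the robot and the scene stay as the last step left them, time stands still between calls to the robot, and variables do not carry over. Pictures are saved under pics/ and viewed, and the job is handed in when it is done.

```bash
mkdir -p pics; python3 - <<'E'
from rig import sense, grab_frame, r
import cv2,numpy as np,pickle
for n in("scene","top"):
    f=grab_frame(n); cv2.imwrite(f"pics/{n}0.png",f["color"][:,:,::-1]); pickle.dump(f,open(f"{n}0.pkl","wb"))
    print(n,f["mtx"].tolist(),np.round(f["T"],3).tolist())
s=sense();print(s,r.tip_extent)
E
```

```text
scene [[509.1173004541083, 0.0, 277.19635601575743], [0.0, 509.1173004541083, 206.0904042820577], [0.0, 0.0, 1.0]] [[-0.187, 0.752, -0.632, 1349.481], [0.982, 0.132, -0.133, 174.309], [-0.016, -0.646, -0.763, 1062.625], [0.0, 0.0, 0.0, 1.0]]
top [[522.2392764644599, 0.0, 288.7709765332903], [0.0, 522.2392764644599, 212.55152495894365], [0.0, 0.0, 1.0]] [[0.009, -0.985, 0.17, 359.45], [-1.0, -0.009, 0.005, -4.03], [-0.004, -0.17, -0.985, 1276.496], [0.0, 0.0, 0.0, 1.0]]
{'clock': 0.1, 'qpos': array([-1.13438827e+00,  3.53553565e-01,  1.63405805e+00, -2.90711579e-06,
        1.15517445e+00, -2.38136164e-03]), 'qvel': array([ 0.00044016, -0.00177821, -0.00222752,  0.00072505,  0.00192947,
       -0.00014167]), 'joint_efforts': array([ 5.97949092e-04, -6.06356835e+01, -3.42818320e+01, -8.84350811e-06,
        3.95704148e-03, -1.51992867e-05]), 'eef_pos': array([ 265.44916571, -565.59735865,  404.05316942]), 'tcp_rot': array([-3.14039923e+00, -1.83741605e-07,  4.38790593e-01]), 'contact_force': array([ 0.36074186, -0.48470636,  0.09484621]), 'wrist_torque': array([-0.03615328, -0.04498982,  0.01171331]), 'opening': 0.999844366154702} 173.4
```

View pics/scene0.png

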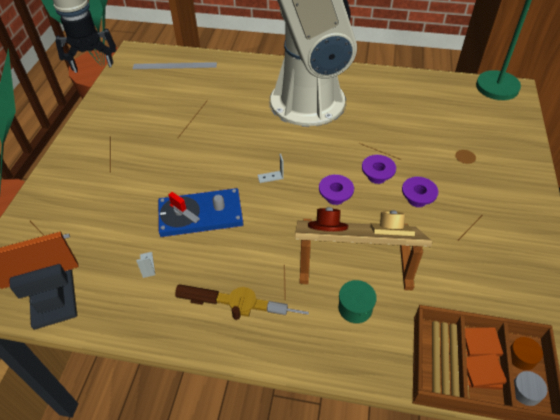

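View pics/top0.png

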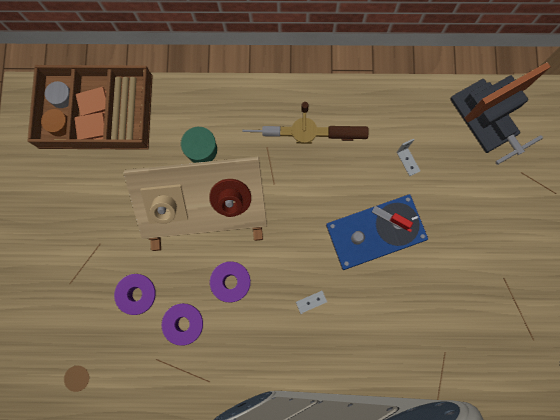

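The top view shows the dark cherry plate on the rack at (230,198), the square maple one at (163,208), and three purple look-alikes on the bench at (135,294), (182,324) and (230,282). Only the one at (230,198) is dark cherry and on a peg. The jig is at (377,232). I'll check these in enlarged crops.

```bash
python3 - <<'E'
import cv2
t=cv2.imread("pics/top0.png")
cv2.imwrite("pics/rack.png",cv2.resize(t[145:260,115:280],None,fx=4.8,fy=4.8,interpolation=cv2.INTER_CUBIC))
cv2.imwrite("pics/jig.png",cv2.resize(t[185:280,315:440],None,fx=6,fy=6,interpolation=cv2.INTER_CUBIC))
s=cv2.imread("pics/scene0.png")
cv2.imwrite("pics/rack_s.png",cv2.resize(s[190:300,280:440],None,fx=5,fy=5,interpolation=cv2.INTER_CUBIC))
cv2.imwrite("pics/jig_s.png",cv2.resize(s[175:245,145:255],None,fx=7,fy=7,interpolation=cv2.INTER_CUBIC))
E
```

```text
(no output)
```

View pics/rack.png

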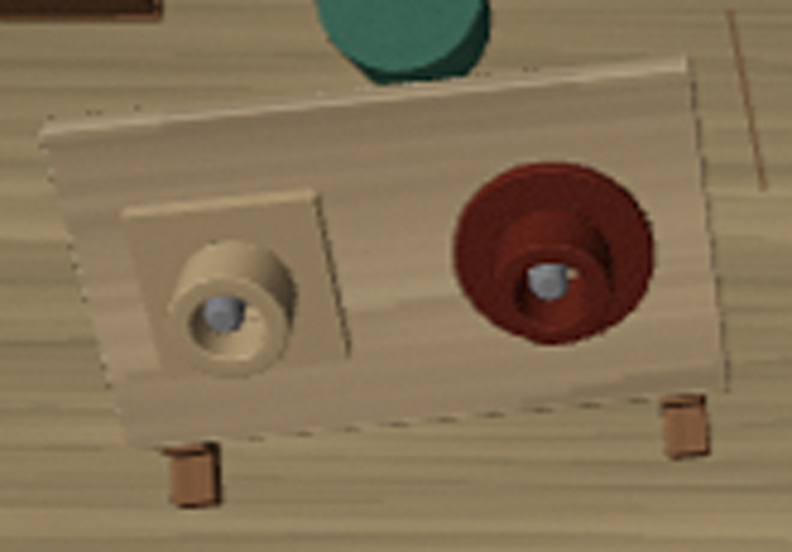

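View pics/jig.png

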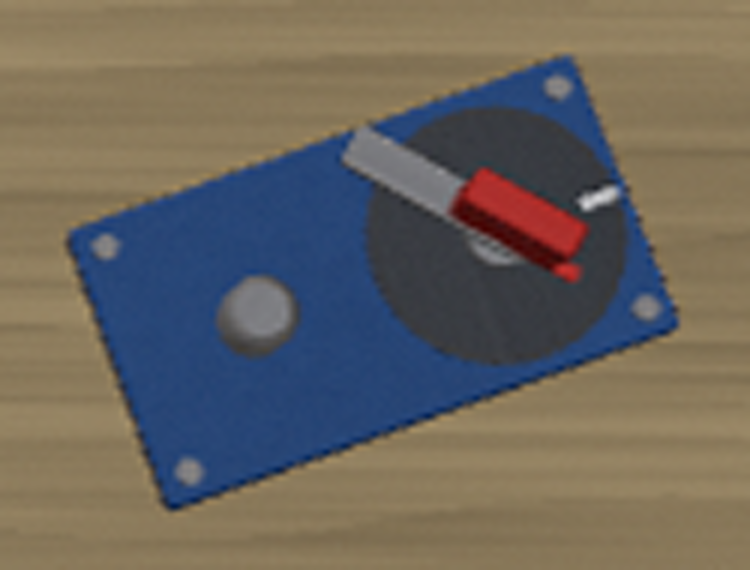

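View pics/rack_s.png

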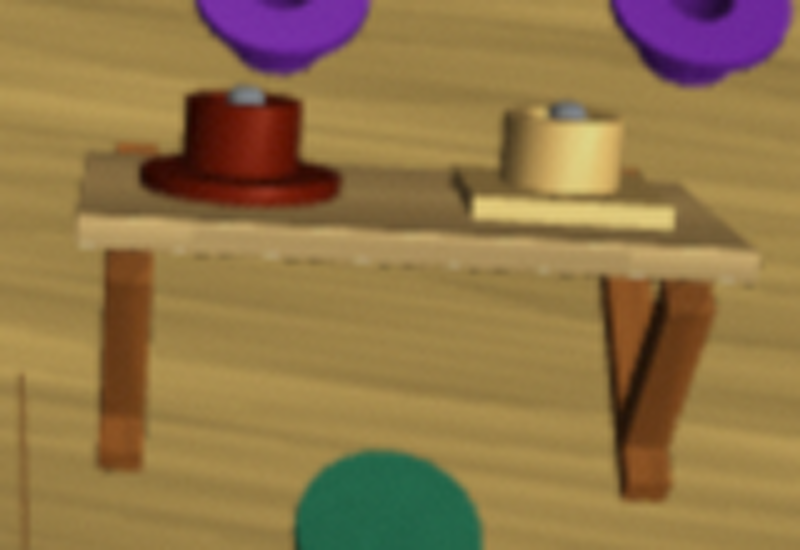

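View pics/jig_s.png

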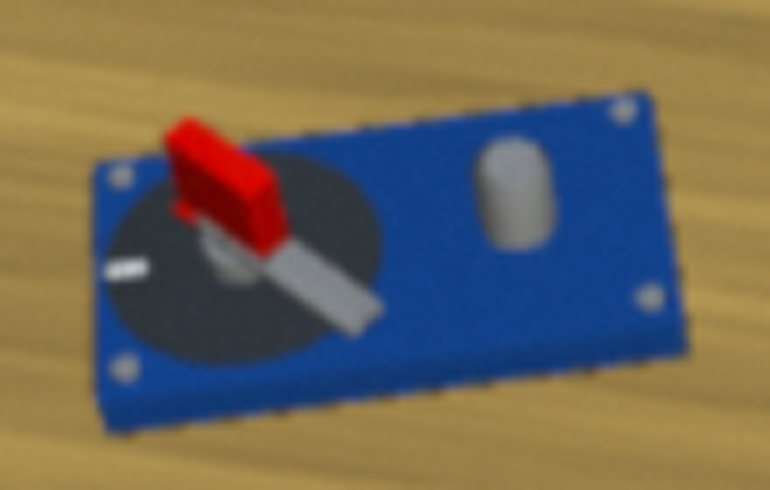

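Confirmed: the cherry plate is on the right-hand peg, with a dark red round flange. The arm points up-left of the spigot, and the white mark is on the right. Next I fit the poses from both views.

```bash
cat > h.py <<'E'
import numpy as np,pickle,cv2
from scipy.optimize import least_squares
from scipy.spatial.transform import Rotation as R
def cam(n,fn=None):
    f=pickle.load(open(fn or n+"0.pkl","rb"));return f["mtx"],f["T"]
def proj(c,P):
    K,T=c;P=np.atleast_2d(P);p=(P-T[:3,3])@T[:3,:3];p=p@K.T;return p[:,:2]/p[:,2:]
def crop(p,s,o): return (np.array(p,float)+.5)/s-.5+np.array(o)
def boardR(yaw):
    a=np.radians(42);s,c=np.sin(a),np.cos(a)
    return R.from_euler('z',yaw).as_matrix()@np.array([[c,0,-s],[0,1,0],[s,0,c]])
def boardp(v,P): return np.array([v[0],v[1],110])+np.atleast_2d(P)@boardR(v[2]).T
def jigp(v,P): return np.array([v[0],v[1],0])+np.atleast_2d(P)@R.from_euler('z',v[2]).as_matrix().T
E
cat > fit.py <<'E'
from h import *
t,s=cam("top"),cam("scene")
bt=[([80,150,0],(47,138)),([80,-150,0],(688,72)),([-100,150,0],(128,445)),([-100,-150,0],(727,390)),([0,-75,50],(548,281)),([0,75,50],(224,314)),([-8,-75,10],(554,253))]
bs=[([80,-150,0],(80,213)),([80,150,0],(755,250)),([0,-75,50],(248,92)),([0,75,50],(570,108))]
jt=[([60,-110,24],(572,58)),([-60,-110,24],(679,326)),([-60,110,24],(171,509)),([60,110,24],(67,234)),([0,52.5,60],(263,307)),([0,-96.5,24],(600,198)),([0,-52.5,24],(497,236))]
js=[([-60,-110,24],(95,162)),([-60,110,24],(650,93)),([0,52.5,60],(514,155)),([0,-96.5,24],(128,268))]
def run(fp,tt,ss,ct,cs,x0):
    A=np.array([a for a,_ in tt]);a=crop([b for _,b in tt],*ct)
    B=np.array([a for a,_ in ss]);b=crop([b for _,b in ss],*cs)
    res=lambda v:np.r_[(proj(t,fp(v,A))-a).ravel(),(proj(s,fp(v,B))-b).ravel()]*1.
    for nm,f in(("both",res),("top",lambda v:res(v)[:2*len(A)])):
        o=least_squares(f,x0,x_scale=[100,100,.1],loss='soft_l1');print(nm,np.round(o.x,4));print(np.round(res(o.x).reshape(-1,2),1).tolist())
        if nm=="both":v=o.x
    return v
vb=run(boardp,bt,bs,(4.8,(115,145)),(5,(280,190)),[500,200,0])
vj=run(jigp,jt,js,(6,(315,185)),(7,(145,175)),[450,-200,.3])
print("cherry",boardp(vb,[-8,-75,0]),"spigot",jigp(vj,[0,52.5,24]),"pivot",jigp(vj,[0,-52.5,66]))
pickle.dump((vb,vj),open("fit.pkl","wb"))
E
python3 fit.py
```

```text
both [5.980461e+02 2.121880e+02 1.059000e-01]
[[-1.9, -2.6], [0.6, -1.7], [-0.3, 0.4], [0.4, -0.2], [-0.0, 0.6], [-0.5, 0.3], [-0.2, 0.4], [-1.3, 0.2], [1.4, 0.4], [-0.7, -1.1], [-0.4, -0.9]]
top [5.978194e+02 2.117307e+02 1.054000e-01]
[[-1.7, -2.5], [0.9, -1.6], [-0.2, 0.5], [0.6, -0.1], [0.2, 0.7], [-0.3, 0.3], [0.0, 0.5], [-1.5, 0.0], [1.1, 0.3], [-0.8, -1.2], [-0.6, -1.0]]
both [ 5.323414e+02 -2.107465e+02  3.474000e-01]
[[0.0, -1.1], [0.6, 0.2], [-0.4, 0.1], [-0.3, -0.9], [-0.1, 0.4], [-0.7, 0.2], [-0.4, -0.2], [-0.7, -0.8], [0.2, -1.3], [-0.7, 0.0], [-0.1, 0.1]]
top [ 5.320642e+02 -2.111760e+02  3.491000e-01]
[[0.2, -1.0], [0.8, 0.3], [-0.1, 0.3], [-0.1, -0.7], [0.1, 0.6], [-0.5, 0.3], [-0.2, -0.1], [-0.8, -0.9], [0.0, -1.4], [-0.8, -0.1], [-0.2, 0.0]]
cherry [[600.05958623 136.97968603 104.64695515]] spigot [[ 514.46835672 -161.38249795   24.        ]] pivot [[ 550.21447933 -260.11048141   66.        ]]
```

```bash
cat >> h.py <<'E'
from rig import sense
import json
def cur():
    s=sense();return s["eef_pos"],R.from_euler('xyz',s["tcp_rot"]),s
def plan(p1,R1,n,g,start=None):
    from scipy.spatial.transform import Slerp
    if start is None: p0,R0,_=cur()
    else: p0,R0=start
    sl=Slerp([0,1],R.concatenate([R0,R1]));rows=[]
    for i in range(n):
        a,b=sl(i/n),sl((i+1)/n)
        d=a.inv().apply((np.array(p1)-p0)/n);w=(a.inv()*b).as_rotvec()
        rows.append([round(float(x),3) for x in w]+[round(float(x),1) for x in d]+[g])
    print("dist",np.linalg.norm(p1-p0).round(1),"ang deg",np.degrees((R0.inv()*R1).magnitude()).round(1))
    for k in range(0,n,10): print(json.dumps(rows[k:k+10]).replace(" ",""))
def st():
    p,q,s=cur();print("t",round(s["clock"],2),"p",p.round(1),"q",s["qpos"].round(2),"F",s["contact_force"].round(1),"open",round(s["opening"],3))
vb,vj=pickle.load(open("fit.pkl","rb"))
B=boardR(vb[2]);Rpick=R.from_matrix(np.c_[B[:,1],B[:,0],-B[:,2]])
def pick(dx,dz): # grasp point z=dz above board, dx upslope extra
    return boardp(vb,[-8+dx,-75,dz+155])[0]
E
python3 - <<'E'
from h import *
st();p=pick(1,120);print(p,pick(1,32))
plan(p,Rpick,24,0)
E
```

```text
t 0.1 p [ 265.4 -565.6  404.1] q [-1.13  0.35  1.63 -0.    1.16 -0.  ] F [ 0.4 -0.5  0.1] open 1.0
[417.81791129 117.61352634 309.68091276] [476.37172216 123.83582676 244.28416812]
dist 706.3 ang deg 81.0
[[-0.027,0.019,-0.049,17.8,-23.1,4.0,0],[-0.027,0.019,-0.049,18.9,-22.3,3.7,0],[-0.027,0.019,-0.049,19.9,-21.4,3.5,0],[-0.027,0.019,-0.049,20.9,-20.5,3.3,0],[-0.027,0.019,-0.049,21.8,-19.5,3.2,0],[-0.027,0.019,-0.049,22.7,-18.5,3.1,0],[-0.027,0.019,-0.049,23.5,-17.5,3.1,0],[-0.027,0.019,-0.049,24.3,-16.4,3.1,0],[-0.027,0.019,-0.049,25.0,-15.3,3.1,0],[-0.027,0.019,-0.049,25.6,-14.1,3.2,0]]
[[-0.027,0.019,-0.049,26.2,-12.9,3.3,0],[-0.027,0.019,-0.049,26.8,-11.7,3.5,0],[-0.027,0.019,-0.049,27.3,-10.5,3.7,0],[-0.027,0.019,-0.049,27.7,-9.2,4.0,0],[-0.027,0.019,-0.049,28.0,-8.0,4.3,0],[-0.027,0.019,-0.049,28.3,-6.7,4.6,0],[-0.027,0.019,-0.049,28.5,-5.4,5.0,0],[-0.027,0.019,-0.049,28.6,-4.2,5.4,0],[-0.027,0.019,-0.049,28.7,-2.9,5.8,0],[-0.027,0.019,-0.049,28.7,-1.6,6.3,0]]
[[-0.027,0.019,-0.049,28.6,-0.4,6.8,0],[-0.027,0.019,-0.049,28.5,0.8,7.4,0],[-0.027,0.019,-0.049,28.3,2.0,7.9,0],[-0.027,0.019,-0.049,28.0,3.2,8.5,0]]
```

```bash
python3 -m creep '[[-0.027,0.019,-0.049,18,-23,4,0],[-0.027,0.019,-0.049,19,-22,4,0],[-0.027,0.019,-0.049,20,-21,3.5,0],[-0.027,0.019,-0.049,21,-20.5,3.3,0],[-0.027,0.019,-0.049,22,-19.5,3.2,0],[-0.027,0.019,-0.049,23,-18.5,3,0],[-0.027,0.019,-0.049,23.5,-17.5,3,0],[-0.027,0.019,-0.049,24,-16.5,3,0],[-0.027,0.019,-0.049,25,-15,3,0],[-0.027,0.019,-0.049,25.5,-14,3,0]]'
python3 -c "
from h import *
st();plan(pick(1,120),Rpick,20,0)"
```

```text
clock: 0.93
eef_pos: [328.2, -273.4, 359.3]
tcp_rot: [2.824, -0.115, 0.967]
contact_force: [-0.2, -0.4, -0.7]
opening: 1.002
t 0.93 p [ 328.2 -273.4  359.3] q [-0.76  0.03  2.18  0.26  0.65 -0.33] F [-0.2 -0.4 -0.7] open 1.002
dist 404.2 ang deg 46.1
[[-0.018,0.013,-0.034,18.2,-8.5,2.1,0],[-0.018,0.013,-0.034,18.5,-7.9,2.2,0],[-0.018,0.013,-0.034,18.7,-7.3,2.3,0],[-0.018,0.013,-0.034,18.9,-6.7,2.4,0],[-0.018,0.013,-0.034,19.1,-6.1,2.5,0],[-0.018,0.013,-0.034,19.3,-5.5,2.7,0],[-0.018,0.013,-0.034,19.4,-4.9,2.8,0],[-0.018,0.013,-0.034,19.5,-4.3,3.0,0],[-0.018,0.013,-0.034,19.6,-3.7,3.2,0],[-0.018,0.013,-0.034,19.7,-3.1,3.4,0]]
[[-0.018,0.013,-0.034,19.7,-2.5,3.6,0],[-0.018,0.013,-0.034,19.8,-1.9,3.8,0],[-0.018,0.013,-0.034,19.8,-1.3,4.0,0],[-0.018,0.013,-0.034,19.7,-0.7,4.3,0],[-0.018,0.013,-0.034,19.7,-0.2,4.5,0],[-0.018,0.013,-0.034,19.6,0.4,4.8,0],[-0.018,0.013,-0.034,19.5,1.0,5.0,0],[-0.018,0.013,-0.034,19.4,1.6,5.3,0],[-0.018,0.013,-0.034,19.3,2.1,5.6,0],[-0.018,0.013,-0.034,19.1,2.7,5.9,0]]
```

```bash
python3 -m creep '[[-0.018,0.013,-0.034,18,-8.5,2,0],[-0.018,0.013,-0.034,18.5,-8,2,0],[-0.018,0.013,-0.034,18.5,-7.5,2,0],[-0.018,0.013,-0.034,19,-6.5,2.5,0],[-0.018,0.013,-0.034,19,-6,2.5,0],[-0.018,0.013,-0.034,19,-5.5,2.5,0],[-0.018,0.013,-0.034,19.5,-5,3,0],[-0.018,0.013,-0.034,19.5,-4,3,0],[-0.018,0.013,-0.034,19.5,-3.5,3,0],[-0.018,0.013,-0.034,19.5,-3,3.5,0]]'
python3 -c "
from h import *
st();plan(pick(1,120),Rpick,10,0)"
```

```text
clock: 1.77
eef_pos: [369.0, -65.7, 332.3]
tcp_rot: [2.596, -0.092, 1.351]
contact_force: [-0.1, -0.3, -0.7]
opening: 1.0
t 1.77 p [369.  -65.7 332.3] q [-0.21 -0.05  2.39  0.29  0.27 -0.23] F [-0.1 -0.3 -0.7] open 1.0
dist 191.0 ang deg 21.7
[[-0.017,0.012,-0.032,18.7,-1.4,3.8,0],[-0.017,0.012,-0.032,18.7,-0.9,4.0,0],[-0.017,0.012,-0.032,18.6,-0.4,4.2,0],[-0.017,0.012,-0.032,18.6,0.1,4.5,0],[-0.017,0.012,-0.032,18.5,0.6,4.7,0],[-0.017,0.012,-0.032,18.4,1.1,4.9,0],[-0.017,0.012,-0.032,18.3,1.6,5.2,0],[-0.017,0.012,-0.032,18.2,2.1,5.4,0],[-0.017,0.012,-0.032,18.0,2.6,5.7,0],[-0.017,0.012,-0.032,17.9,3.1,6.0,0]]
```

```bash
python3 -m creep '[[-0.018,0.013,-0.034,19.5,-2.5,3.5,0],[-0.018,0.013,-0.034,19.5,-2,4,0],[-0.018,0.013,-0.034,19.5,-1,4,0],[-0.018,0.013,-0.034,19.5,-0.5,4.5,0],[-0.018,0.013,-0.034,19.5,0,4.5,0],[-0.018,0.013,-0.034,19.5,0.5,5,0],[-0.018,0.013,-0.034,19.5,1,5,0],[-0.018,0.013,-0.034,19,1.5,5.5,0],[-0.018,0.013,-0.034,19,2,5.5,0]]'
python3 -c "
from h import *
st();plan(pick(1,120),Rpick,4,0)"
```

```text
clock: 2.52
eef_pos: [394.2, 52.2, 315.7]
tcp_rot: [2.477, -0.03, 1.563]
contact_force: [0.2, -0.5, 0.0]
opening: 1.0
t 2.52 p [394.2  52.2 315.7] q [ 0.16  0.03  2.4  -1.03  0.09  1.18] F [ 0.2 -0.5  0. ] open 1.0
dist 69.8 ang deg 7.7
[[-0.017,0.012,-0.026,16.4,3.3,5.1,0],[-0.017,0.012,-0.026,16.2,3.7,5.4,0],[-0.017,0.012,-0.026,16.0,4.0,5.7,0],[-0.017,0.012,-0.026,15.8,4.3,5.9,0]]
```

The wrist is near its singularity (q5≈0). I'll fit a quick kinematic model from the recorded poses to choose a good wrist configuration.

```bash
cat > fk.py <<'E'
from h import *
S=[([-1.13438827,.353553565,1.63405805,0,1.15517445,-.00238],[265.449,-565.597,404.053],[-3.1404,0,.43879]),
([-0.76,0.03,2.18,0.26,0.65,-0.33],[328.2,-273.4,359.3],[2.824,-0.115,0.967]),
([-0.21,-0.05,2.39,0.29,0.27,-0.23],[369,-65.7,332.3],[2.596,-.092,1.351])]
_,_,s=cur();S.append((s["qpos"],s["eef_pos"],s["tcp_rot"]))
E_=lambda a,t:R.from_euler(a,t)
def fko(q): return E_('z',q[0])*E_('y',q[1]+q[2])*E_('z',q[3])*E_('y',q[4])*E_('z',q[5]+np.pi/2)
def fkp(q,w):
    a1,d1,L2,e,L3,L6=w
    return E_('z',q[0]).apply([a1,0,d1]+E_('y',q[1]).apply([0,0,L2])+E_('y',q[1]+q[2]).apply([e,0,L3]))+fko(q).apply([0,0,L6])
if __name__=="__main__":
    for q,p,o in S: print("rot err deg",np.degrees((fko(q).inv()*R.from_euler('xyz',o)).magnitude()).round(2))
    f=lambda w:np.r_[np.concatenate([fkp(q,w)-p for q,p,_ in S]),(w-np.array([0,350,450,0,450,80]))*.01]
    o=least_squares(f,[0,350,450,0,450,80],x_scale=50);print(o.x.round(1),f(o.x)[:12].round(1))
    np.save("w.npy",o.x)
E
python3 fk.py
```

```text
rot err deg 0.0
rot err deg 0.41
rot err deg 0.49
rot err deg 0.0
[ -2.5 299.9 569.8  60.7 497.  173.8] [-1.5 -0.3 -0.2  0.4 -1.6  0.8 -1.2  0.9 -1.1  0.7 -1.8  0.5]
```

```bash
cat >> fk.py <<'E'
lo=np.array([-2.63,-.92,.06,-1.3,0,-3.02]);hi=np.array([2.63,2.1,2.66,4.44,2.69,3.02])
W=np.load("w.npy")
def ik(p,Ro,q0):
    f=lambda q:np.r_[(fkp(q,W)-p)/100,(fko(q).inv()*Ro).as_rotvec()]
    o=least_squares(f,np.clip(q0,lo+.01,hi-.01),bounds=(lo,hi));return o.x,np.abs(o.fun).max()
E
python3 - <<'E'
from fk import *
for dz in (120,80,32):
  for spin in (0,90,180,270):
    Rt=Rpick*R.from_euler('z',spin,degrees=True)
    seen=set()
    for q4 in (-1,0,1,2,3,4):
      for q6 in(-2.5,-1,0,1,2.5):
        q,e=ik(pick(1,dz),Rt,[.25,.2,2.2,q4,.3,q6])
        if e<1e-3: seen.add(tuple(q.round(2)))
    print(dz,spin,seen)
E
```

```text
120 0 {(np.float64(0.34), np.float64(0.11), np.float64(2.36), np.float64(4.4), np.float64(0.16), np.float64(2.06))}
120 90 {(np.float64(0.34), np.float64(0.11), np.float64(2.36), np.float64(4.4), np.float64(0.16), np.float64(-2.65))}
120 180 {(np.float64(0.34), np.float64(0.11), np.float64(2.36), np.float64(4.4), np.float64(0.16), np.float64(-1.08))}
120 270 {(np.float64(0.34), np.float64(0.11), np.float64(2.36), np.float64(4.4), np.float64(0.16), np.float64(0.49))}
80 0 {(np.float64(0.32), np.float64(0.22), np.float64(2.34), np.float64(3.96), np.float64(0.19), np.float64(2.49))}
80 90 {(np.float64(0.32), np.float64(0.22), np.float64(2.34), np.float64(3.96), np.float64(0.19), np.float64(-2.22))}
80 180 {(np.float64(0.32), np.float64(0.22), np.float64(2.34), np.float64(3.96), np.float64(0.19), np.float64(-0.65))}
80 270 {(np.float64(0.32), np.float64(0.22), np.float64(2.34), np.float64(3.96), np.float64(0.19), np.float64(0.92))}
32 0 {(np.float64(0.3), np.float64(0.34), np.float64(2.29), np.float64(3.69), np.float64(0.25), np.float64(2.75))}
32 90 {(np.float64(0.3), np.float64(0.34), np.float64(2.29), np.float64(3.69), np.float64(0.25), np.float64(-1.96))}
32 180 {(np.float64(0.3), np.float64(0.34), np.float64(2.29), np.float64(3.69), np.float64(0.25), np.float64(-0.39))}
32 270 {(np.float64(0.3), np.float64(0.34), np.float64(2.29), np.float64(3.69), np.float64(0.25), np.float64(1.18))}
```

```bash
cat >> fk.py <<'E'
def jplan(q1,g,n=None,q0=None):
    if q0 is None: q0=cur()[2]["qpos"]
    q0,q1=np.array(q0),np.array(q1)
    lim=np.array([.12,.12,.15,.17,.17,.17])
    if n is None:
        n=int(np.ceil((abs(q1-q0)/lim).max()))
    while True:
        qs=[q0+(q1-q0)*i/n for i in range(n+1)];rows=[];bad=False
        for a,b in zip(qs,qs[1:]):
            Ra=fko(a);w=(Ra.inv()*fko(b)).as_rotvec();d=Ra.inv().apply(fkp(b,W)-fkp(a,W))
            bad|=np.linalg.norm(w)>.12 or np.linalg.norm(d)>38
            rows.append([round(float(x),3) for x in w]+[round(float(x),1) for x in d]+[g])
        if not bad: break
        n+=1
    tips=np.array([fkp(q,W)+fko(q).apply([0,0,173]) for q in qs]);print("n",n,"min tip z",tips[:,2].min().round(0),"tips ends",tips[0].round(),tips[-1].round())
    for k in range(0,n,10): print(json.dumps(rows[k:k+10]).replace(" ",""))
E
python3 - <<'E'
from fk import *
q=cur()[2]["qpos"];a=[.2,.03,2.36,0,.4,.9]
jplan(a,0);b=[.30,.05,2.36,3.96,.4,-2.2];jplan(b,0,q0=a)
E
```

```text
n 7 min tip z 139.0 tips ends [502.  54. 180.] [420.  85. 139.]
[[0.028,-0.029,0.102,-2.7,-2.2,0.0,0],[0.035,-0.024,0.102,-1.5,-3.7,-0.2,0],[0.042,-0.019,0.1,-0.3,-5.2,-0.4,0],[0.049,-0.014,0.099,0.9,-6.6,-0.6,0],[0.055,-0.008,0.097,2.1,-8.0,-0.8,0],[0.061,-0.002,0.094,3.3,-9.4,-1.0,0],[0.067,0.004,0.092,4.6,-10.7,-1.1,0]]
n 24 min tip z 139.0 tips ends [420.  85. 139.] [597.  82. 283.]
[[0.049,0.043,0.019,8.4,-9.5,-0.1,0],[0.044,0.049,0.019,9.3,-8.5,0.0,0],[0.037,0.054,0.019,10.1,-7.3,0.1,0],[0.03,0.057,0.019,10.7,-6.1,0.2,0],[0.023,0.06,0.019,11.2,-4.8,0.2,0],[0.015,0.062,0.02,11.4,-3.5,0.3,0],[0.007,0.063,0.02,11.5,-2.1,0.3,0],[-0.001,0.063,0.02,11.4,-0.7,0.4,0],[-0.009,0.062,0.02,11.1,0.7,0.4,0],[-0.017,0.06,0.02,10.7,2.1,0.4,0]]
[[-0.025,0.057,0.021,10.0,3.4,0.4,0],[-0.032,0.053,0.021,9.2,4.6,0.4,0],[-0.038,0.048,0.021,8.3,5.6,0.4,0],[-0.044,0.042,0.021,7.2,6.6,0.3,0],[-0.049,0.035,0.021,6.0,7.5,0.3,0],[-0.054,0.028,0.021,4.7,8.1,0.2,0],[-0.057,0.02,0.021,3.4,8.7,0.2,0],[-0.059,0.012,0.021,1.9,9.0,0.1,0],[-0.06,0.004,0.021,0.5,9.2,-0.0,0],[-0.06,-0.004,0.021,-1.0,9.2,-0.1,0]]
[[-0.059,-0.012,0.021,-2.4,9.0,-0.2,0],[-0.058,-0.02,0.021,-3.9,8.6,-0.3,0],[-0.055,-0.028,0.021,-5.2,8.1,-0.3,0],[-0.051,-0.035,0.021,-6.5,7.5,-0.4,0]]
```

```bash
python3 -m creep '[[0.028,-0.029,0.102,-2.7,-2.2,0,0],[0.035,-0.024,0.102,-1.5,-3.7,-0.2,0],[0.042,-0.019,0.1,-0.3,-5.2,-0.4,0],[0.049,-0.014,0.099,1,-6.6,-0.6,0],[0.055,-0.008,0.097,2,-8,-0.8,0],[0.061,-0.002,0.094,3.3,-9.4,-1,0],[0.067,0.004,0.092,4.6,-10.7,-1.1,0]]'
python3 -c "
from fk import *
st();jplan([.30,.05,2.36,3.96,.4,-2.2],0)"
```

```text
clock: 3.1
eef_pos: [359.5, 76.1, 299.8]
tcp_rot: [2.917, -0.256, 0.915]
contact_force: [0.1, 0.5, -0.8]
opening: 1.001
t 3.1 p [359.5  76.1 299.8] q [ 0.21  0.03  2.36 -0.02  0.41  0.91] F [ 0.1  0.5 -0.8] open 1.001
n 24 min tip z 136.0 tips ends [416.  85. 136.] [597.  82. 283.]
[[0.051,0.044,0.019,8.5,-9.6,-0.2,0],[0.045,0.05,0.019,9.5,-8.5,-0.1,0],[0.038,0.055,0.019,10.3,-7.4,0.0,0],[0.031,0.059,0.019,11.0,-6.1,0.1,0],[0.023,0.062,0.02,11.4,-4.8,0.1,0],[0.015,0.064,0.02,11.7,-3.4,0.2,0],[0.007,0.065,0.02,11.8,-1.9,0.3,0],[-0.002,0.065,0.02,11.7,-0.5,0.3,0],[-0.01,0.063,0.02,11.4,0.9,0.3,0],[-0.018,0.061,0.021,10.9,2.3,0.4,0]]
[[-0.026,0.058,0.021,10.3,3.6,0.4,0],[-0.033,0.054,0.021,9.5,4.8,0.3,0],[-0.039,0.048,0.021,8.5,5.9,0.3,0],[-0.045,0.043,0.021,7.4,6.9,0.3,0],[-0.05,0.036,0.021,6.2,7.8,0.2,0],[-0.055,0.029,0.021,4.9,8.4,0.2,0],[-0.058,0.021,0.021,3.5,9.0,0.1,0],[-0.06,0.013,0.021,2.0,9.3,0.1,0],[-0.061,0.004,0.021,0.5,9.5,-0.0,0],[-0.061,-0.004,0.021,-0.9,9.5,-0.1,0]]
[[-0.06,-0.012,0.021,-2.4,9.3,-0.2,0],[-0.058,-0.02,0.021,-3.8,8.9,-0.2,0],[-0.055,-0.028,0.021,-5.2,8.3,-0.3,0],[-0.051,-0.035,0.021,-6.5,7.6,-0.4,0]]
```

```bash
python3 -m creep '[[0.05,0.044,0.019,8.5,-9.6,-0.2,0],[0.045,0.05,0.019,9.5,-8.5,-0.1,0],[0.038,0.055,0.019,10.3,-7.4,0,0],[0.031,0.059,0.019,11,-6,0.1,0],[0.023,0.062,0.02,11.4,-4.8,0.1,0],[0.015,0.064,0.02,11.7,-3.4,0.2,0],[0.007,0.065,0.02,11.8,-2,0.3,0],[-0.002,0.065,0.02,11.7,-0.5,0.3,0],[-0.01,0.063,0.02,11.4,1,0.3,0],[-0.018,0.061,0.021,11,2.3,0.4,0]]'
python3 -c "
from fk import *
st();jplan([.30,.05,2.36,3.96,.4,-2.2],0)"
```

```text
clock: 3.93
eef_pos: [391.7, 174.1, 348.4]
tcp_rot: [-3.021, -0.866, 0.651]
contact_force: [-0.1, 0.8, 0.6]
opening: 1.004
t 3.93 p [391.7 174.1 348.4] q [ 0.26  0.04  2.36  1.69  0.42 -0.4 ] F [-0.1  0.8  0.6] open 1.004
n 14 min tip z 238.0 tips ends [484. 270. 238.] [597.  82. 283.]
[[-0.028,0.057,0.018,10.1,4.2,0.3,0],[-0.035,0.053,0.019,9.2,5.4,0.3,0],[-0.041,0.047,0.019,8.2,6.4,0.3,0],[-0.047,0.041,0.019,7.1,7.4,0.2,0],[-0.052,0.034,0.019,5.9,8.2,0.2,0],[-0.056,0.027,0.019,4.6,8.8,0.1,0],[-0.058,0.019,0.019,3.2,9.2,0.1,0],[-0.06,0.011,0.019,1.8,9.5,0.0,0],[-0.061,0.003,0.02,0.3,9.6,-0.0,0],[-0.061,-0.005,0.02,-1.1,9.6,-0.1,0]]
[[-0.06,-0.013,0.02,-2.5,9.3,-0.2,0],[-0.057,-0.021,0.02,-3.9,8.9,-0.2,0],[-0.054,-0.028,0.02,-5.2,8.4,-0.3,0],[-0.05,-0.035,0.019,-6.4,7.6,-0.3,0]]
```

Tracks as planned.

```bash
python3 -m creep '[[-0.028,0.057,0.018,10,4.2,0.3,0],[-0.035,0.053,0.019,9.2,5.4,0.3,0],[-0.041,0.047,0.019,8.2,6.4,0.3,0],[-0.047,0.041,0.019,7,7.4,0.2,0],[-0.052,0.034,0.019,6,8.2,0.2,0],[-0.056,0.027,0.019,4.6,8.8,0,0],[-0.058,0.019,0.019,3.2,9.2,0,0],[-0.06,0.011,0.019,1.8,9.5,0,0],[-0.061,0.003,0.02,0.3,9.6,0,0],[-0.061,-0.005,0.02,-1,9.6,0,0]]'
python3 -c "
from fk import *
st();p=pick(1,100);Rt=Rpick*R.from_euler('z',90,degrees=True);q,e=ik(p,Rt,[.33,.15,2.35,3.9,.2,-2.3]);print(q.round(2),e);jplan(q,0)"
```

```text
clock: 4.77
eef_pos: [453.9, 117.9, 385.9]
tcp_rot: [-3.121, -1.143, 0.164]
contact_force: [0.6, -1.0, -0.8]
opening: 0.999
t 4.77 p [453.9 117.9 385.9] q [ 0.28  0.05  2.36  3.36  0.41 -1.72] F [ 0.6 -1.  -0.8] open 0.999
[ 0.33  0.16  2.35  4.15  0.17 -2.41] 9.664116035201786e-11
n 5 min tip z 166.0 tips ends [611. 146. 316.] [546. 131. 166.]
[[-0.041,-0.081,0.003,-18.9,4.0,5.8,0],[-0.027,-0.085,0.004,-19.1,1.2,6.0,0],[-0.013,-0.085,0.005,-18.8,-1.5,6.2,0],[0.001,-0.082,0.007,-18.0,-4.0,6.4,0],[0.014,-0.077,0.008,-16.7,-6.2,6.7,0]]
```

```bash
python3 -m creep '[[-0.041,-0.081,0.003,-19,4,5.8,0],[-0.027,-0.085,0.004,-19,1,6,0],[-0.013,-0.085,0.005,-19,-1.5,6,0],[0.001,-0.082,0.007,-18,-4,6.4,0],[0.014,-0.077,0.008,-16.7,-6,6.7,0],[0,0,0,0,0,0,0]]'
cat >> h.py <<'E'
Rp=Rpick*R.from_euler('z',90,degrees=True)
E
python3 -c "
from fk import *
st();plan(pick(1,80),Rp,3,0)"
```

```text
clock: 5.27
eef_pos: [426.7, 120.2, 289.4]
tcp_rot: [-3.136, -0.716, 0.095]
contact_force: [0.9, -0.1, 0.1]
opening: 0.994
t 5.27 p [426.7 120.2 289.4] q [ 0.33  0.17  2.35  4.18  0.17 -2.43] F [ 0.9 -0.1  0.1] open 0.994
dist 20.1 ang deg 1.1
[[0.001,0.006,-0.003,2.4,0.5,6.2,0],[0.001,0.006,-0.003,2.3,0.5,6.2,0],[0.001,0.006,-0.003,2.3,0.5,6.3,0]]
```

```bash
python3 -m creep '[[0.001,0.006,-0.003,2.4,0.5,6,0],[0.001,0.006,-0.003,2.4,0.5,6,0],[0.001,0.006,-0.003,2,0.5,6,0],[0,0,0,0,0,0,0]]'
python3 -c "
from fk import *
st();plan(pick(1,32),Rp,8,0)
from rig import grab_frame
for n in('top','scene'):
    f=grab_frame(n);c=f['color'][:,:,::-1];o=(130,110) if n=='top' else (260,120)
    cv2.imwrite('pics/pre_%s.png'%n,cv2.resize(c[o[1]:o[1]+140,o[0]:o[0]+180],None,fx=4,fy=4))
"
```

```text
clock: 5.6
eef_pos: [445.3, 120.4, 281.4]
tcp_rot: [3.139, -0.744, 0.111]
contact_force: [-1.3, -0.0, 0.5]
opening: 1.003
t 5.6 p [445.3 120.4 281.4] q [ 0.31  0.22  2.33  3.92  0.2  -2.19] F [-1.3 -0.   0.5] open 1.003
dist 48.6 ang deg 0.7
[[-0.0,-0.001,0.0,-0.3,-0.0,6.1,0],[-0.0,-0.001,0.0,-0.3,-0.0,6.1,0],[-0.0,-0.001,0.0,-0.2,-0.0,6.1,0],[-0.0,-0.001,0.0,-0.2,-0.0,6.1,0],[-0.0,-0.001,0.0,-0.2,-0.0,6.1,0],[-0.0,-0.001,0.0,-0.2,-0.0,6.1,0],[-0.0,-0.001,0.0,-0.2,-0.0,6.1,0],[-0.0,-0.001,0.0,-0.2,-0.0,6.1,0]]
```

View pics/pre_top.png

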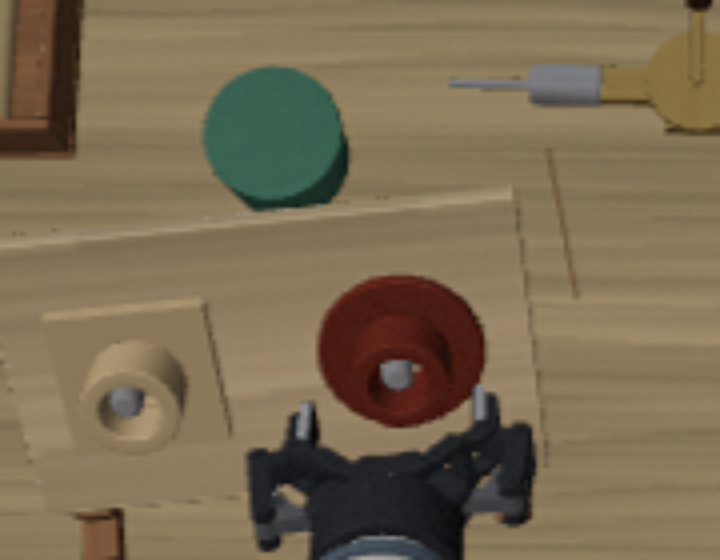

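View pics/pre_scene.png

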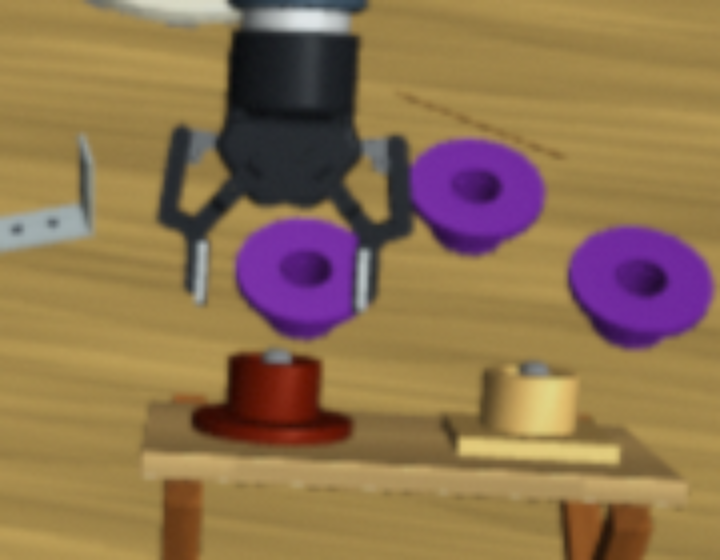

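The jaws straddle the cherry collar in both views (top: pads 307 and 480, collar about 403; scene: pads 200 and 365, collar 275). Moving in.

```bash
python3 -m creep '[[0,-0.001,0,-0.3,0,6,0],[0,-0.001,0,-0.3,0,6,0],[0,-0.001,0,-0.2,0,6,0],[0,-0.001,0,-0.2,0,6,0],[0,-0.001,0,-0.2,0,6,0],[0,-0.001,0,-0.2,0,6,0],[0,-0.001,0,-0.2,0,5,0],[0,0,0,0,0,2,0],[0,0,0,0,0,0,0]]'
python3 -c "
from fk import *
st();plan(pick(1,32),Rp,2,0)
from rig import grab_frame
for n in('top','scene'):
    f=grab_frame(n);c=f['color'][:,:,::-1];o=(130,110) if n=='top' else (260,120)
    cv2.imwrite('pics/pre2_%s.png'%n,cv2.resize(c[o[1]:o[1]+140,o[0]:o[0]+180],None,fx=4,fy=4))
"
```

```text
clock: 6.45
eef_pos: [472.5, 122.9, 252.3]
tcp_rot: [3.139, -0.746, 0.111]
contact_force: [-0.4, 0.2, -0.2]
opening: 1.001
t 6.45 p [472.5 122.9 252.3] q [ 0.3   0.32  2.3   3.69  0.25 -1.97] F [-0.4  0.2 -0.2] open 1.001
dist 9.0 ang deg 0.8
[[-0.0,-0.007,0.002,-1.3,-0.2,4.3,0],[-0.0,-0.007,0.002,-1.3,-0.2,4.3,0]]
```

View pics/pre2_top.png

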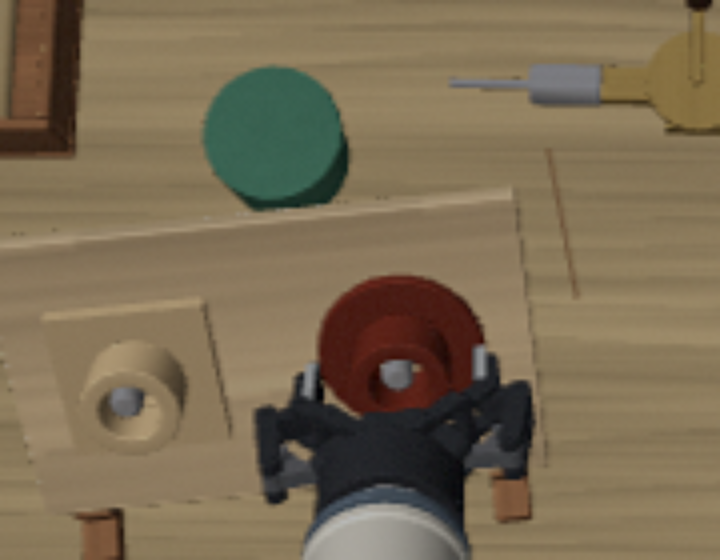

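View pics/pre2_scene.png

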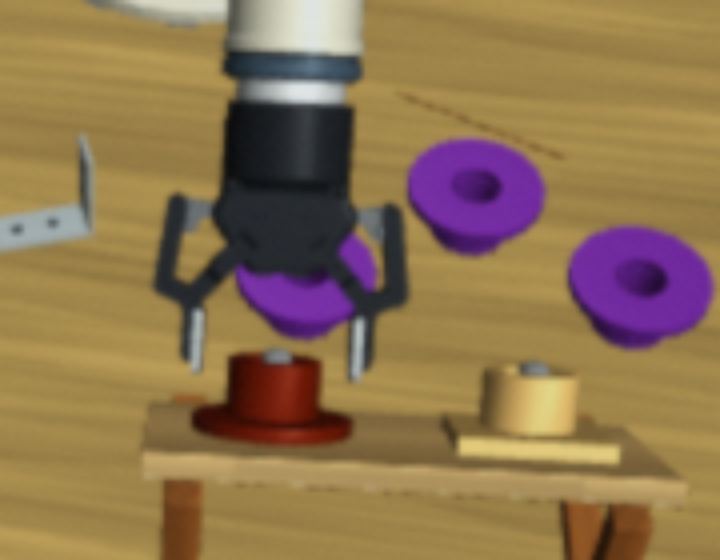

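```bash
python3 -m creep '[[0,-0.007,0.002,-1.3,-0.2,4.5,0],[0,-0.007,0.002,-1.3,-0.2,4.5,0],[0,0,0,0,0,1,0]]'
python3 -c "
from fk import *
st();plan(pick(1,32),Rp,1,0);f=proj(cam('top'),[cur()[0]+cur()[1].apply([0,0,155]),boardp(vb,[-8,-75,32])[0]]);print(f)
"
```

```text
clock: 6.8
eef_pos: [477.1, 123.9, 243.5]
tcp_rot: [-3.14, -0.732, 0.105]
contact_force: [0.8, -0.1, 0.1]
opening: 0.999
t 6.8 p [477.1 123.9 243.5] q [ 0.29  0.34  2.29  3.67  0.25 -1.95] F [ 0.8 -0.1  0.1] open 0.999
dist 1.1 ang deg 0.1
[[-0.001,0.001,-0.001,-0.0,-0.0,-1.1,0]]
[[229.41861439 202.08091658]
 [229.52680904 202.66659991]]
```

```bash
python3 -m creep '[[0,0,0,0,0,-0.5,0.25],[0,0,0,0,0,0,0.4],[0,0,0,0,0,0,0.6],[0,0,0,0,0,0,0.8],[0,0,0,0,0,0,0.8],[0,0,0,0,0,0,0.8],[0,0,0,0,0,0,0.8]]' 40
python3 -c "
from fk import *
st();plan(pick(1,32),Rp,1,0)
from rig import grab_frame
for n in('top','scene'):
    f=grab_frame(n);c=f['color'][:,:,::-1];o=(130,110) if n=='top' else (260,120)
    cv2.imwrite('pics/gr_%s.png'%n,cv2.resize(c[o[1]:o[1]+140,o[0]:o[0]+180],None,fx=4,fy=4))
"
```

```text
clock: 7.38
eef_pos: [476.4, 123.9, 243.8]
tcp_rot: [-3.14, -0.732, 0.105]
contact_force: [0.8, -0.6, -2.3]
opening: 0.653
t 7.38 p [476.4 123.9 243.8] q [ 0.29  0.34  2.29  3.68  0.25 -1.95] F [ 0.8 -0.6 -2.3] open 0.653
dist 0.5 ang deg 0.1
[[-0.001,0.001,-0.0,0.3,0.0,-0.4,0]]
```

View pics/gr_top.png

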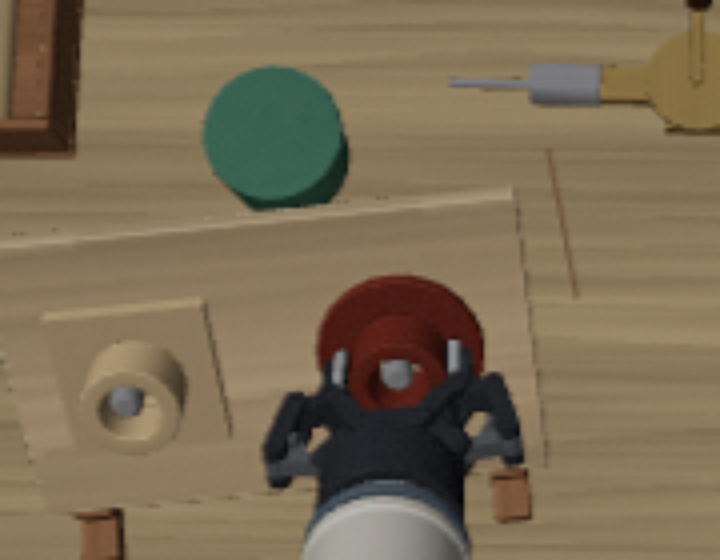

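View pics/gr_scene.png

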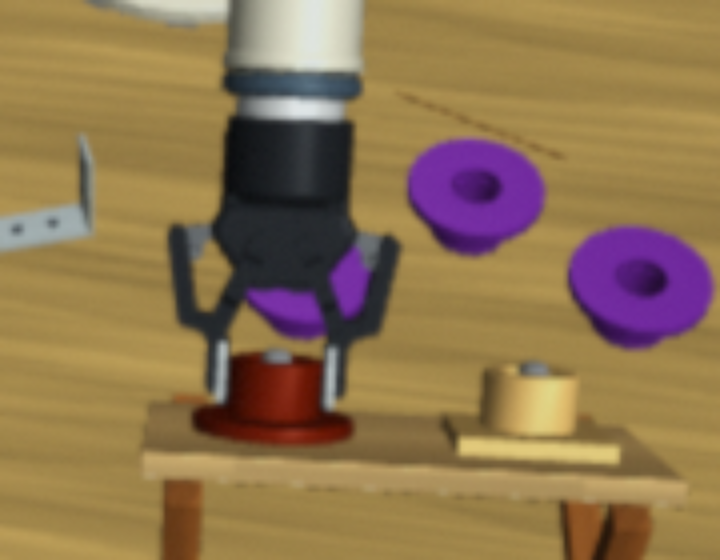

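Gripped: 0.653 × 85 ≈ 55.5 mm, which is the collar width. Easing upslope 4 mm, then withdrawing along the peg.

```bash
python3 -m creep '[[0,0,0,2,0,-1,0.8],[0,0,0,2,0,-2,0.8],[0,0,0,0.5,0,-4,0.8],[0,0,0,0,0,-6,0.8],[0,0,0,0,0,-8,0.8],[0,0,0,0,0,-8,0.8],[0,0,0,0,0,-8,0.8],[0,0,0,0,0,-8,0.8],[0,0,0,0,0,-8,0.8],[0,0,0,0,0,-8,0.8]]' 50
python3 -c "
from fk import *
st();p,q,_=cur();print(((p-pick(0,32))@B).round(1))
from rig import grab_frame
for n in('top','scene'):
    f=grab_frame(n);c=f['color'][:,:,::-1];o=(130,110) if n=='top' else (260,120)
    cv2.imwrite('pics/li_%s.png'%n,cv2.resize(c[o[1]:o[1]+140,o[0]:o[0]+180],None,fx=4,fy=4))
"
```

```text
clock: 8.32
eef_pos: [436.6, 119.5, 294.6]
tcp_rot: [-3.139, -0.729, 0.105]
contact_force: [-0.8, -0.4, -1.7]
opening: 0.648
t 8.32 p [436.6 119.5 294.6] q [ 0.31  0.17  2.34  4.16  0.16 -2.43] F [-0.8 -0.4 -1.7] open 0.648
[ 4.9 -0.1 64.2]
```

View pics/li_scene.png

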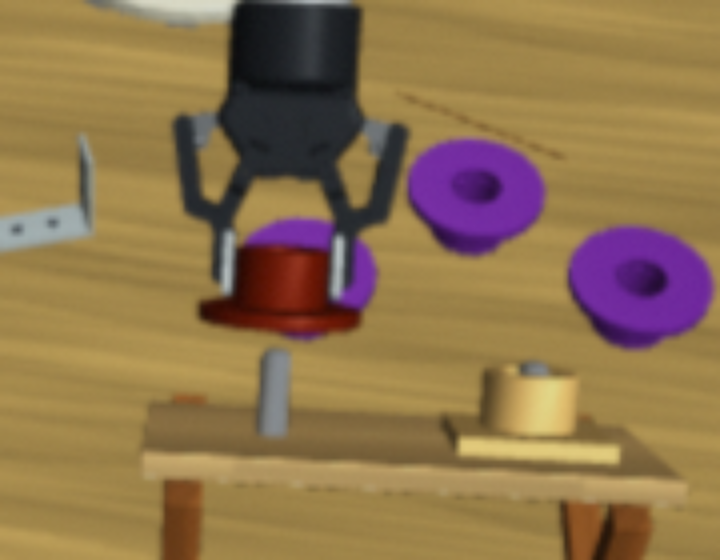

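```bash
cat >> h.py <<'E'
SP=jigp(vj,[0,52.5,24])[0];PV=jigp(vj,[0,-52.5,66])[0]
E
python3 - <<'E'
from fk import *
# down pose over spigot, q4=0
az=np.arctan2(SP[1],SP[0]); 
Rd=R.from_euler('z',az)*R.from_euler('y',np.pi)*R.from_euler('z',np.pi/2)
q,e=ik(SP+[0,0,32+155+110],Rd,[az,.3,1.9,0,.8,0]);print(q.round(3),e)
a=[.30,.05,2.3,4.0,.4,-2.3];b=[0.05,.05,2.1,1.9,.5,-1.2]
jplan(a,.8);jplan(b,.8,q0=a);jplan(q,.8,q0=b)
E
```

```text
[-0.304  0.321  1.891 -0.     0.93   0.   ] 6.139089236967266e-14
n 4 min tip z 167.0 tips ends [552. 130. 167.] [628.  87. 315.]
[[-0.036,0.084,0.001,23.3,7.4,-9.8,0.8],[-0.034,0.087,0.003,24.3,7.5,-9.5,0.8],[-0.032,0.089,0.005,25.2,7.5,-9.1,0.8],[-0.03,0.091,0.007,26.1,7.5,-8.6,0.8]]
n 13 min tip z 315.0 tips ends [628.  87. 315.] [684. 192. 425.]
[[0.028,0.059,-0.051,17.7,-0.3,4.3,0.8],[0.031,0.056,-0.052,16.5,-0.0,4.4,0.8],[0.034,0.051,-0.054,15.2,0.2,4.5,0.8],[0.037,0.046,-0.055,13.7,0.5,4.4,0.8],[0.04,0.041,-0.056,12.1,0.7,4.2,0.8],[0.042,0.035,-0.057,10.4,1.0,3.9,0.8],[0.045,0.028,-0.058,8.5,1.2,3.4,0.8],[0.047,0.021,-0.058,6.6,1.4,2.9,0.8],[0.048,0.014,-0.059,4.7,1.6,2.2,0.8],[0.05,0.006,-0.059,2.6,1.8,1.4,0.8]]
[[0.05,-0.002,-0.059,0.6,2.0,0.6,0.8],[0.051,-0.01,-0.059,-1.5,2.1,-0.2,0.8],[0.051,-0.018,-0.058,-3.7,2.2,-1.1,0.8]]
n 14 min tip z 148.0 tips ends [684. 192. 425.] [ 514. -161.  148.]
[[0.058,-0.015,-0.021,-11.9,0.5,3.4,0.8],[0.061,-0.023,-0.017,-13.8,-0.1,2.5,0.8],[0.064,-0.031,-0.014,-15.7,-0.7,1.7,0.8],[0.066,-0.039,-0.01,-17.6,-1.2,0.9,0.8],[0.067,-0.047,-0.006,-19.5,-1.5,0.2,0.8],[0.067,-0.055,-0.002,-21.3,-1.8,-0.3,0.8],[0.066,-0.062,0.002,-23.1,-2.0,-0.7,0.8],[0.064,-0.07,0.006,-24.9,-2.0,-0.8,0.8],[0.062,-0.077,0.01,-26.5,-1.8,-0.8,0.8],[0.058,-0.084,0.014,-28.1,-1.5,-0.5,0.8]]
[[0.054,-0.09,0.018,-29.5,-1.0,-0.0,0.8],[0.05,-0.096,0.022,-30.7,-0.3,0.7,0.8],[0.044,-0.102,0.025,-31.7,0.6,1.6,0.8],[0.038,-0.107,0.028,-32.5,1.7,2.7,0.8]]
```

```bash
python3 -m creep '[[-0.036,0.084,0.001,23,7.4,-9.8,0.8],[-0.034,0.087,0.003,24,7.5,-9.5,0.8],[-0.032,0.089,0.005,25,7.5,-9,0.8],[-0.03,0.091,0.007,26,7.5,-8.6,0.8]]'
python3 -c "
from fk import *
st();jplan([0.05,.05,2.1,1.9,.5,-1.2],.8)"
```

```text
clock: 8.75
eef_pos: [473.0, 94.9, 393.0]
tcp_rot: [2.999, -1.083, 0.121]
contact_force: [0.8, 0.6, -1.2]
opening: 0.651
t 8.75 p [473.   94.9 393. ] q [ 0.3   0.05  2.3   3.99  0.4  -2.29] F [ 0.8  0.6 -1.2] open 0.651
n 13 min tip z 315.0 tips ends [629.  87. 315.] [684. 192. 425.]
[[0.029,0.059,-0.051,17.7,-0.4,4.3,0.8],[0.032,0.055,-0.052,16.5,-0.2,4.4,0.8],[0.035,0.051,-0.053,15.2,0.1,4.5,0.8],[0.037,0.046,-0.055,13.7,0.4,4.4,0.8],[0.04,0.04,-0.056,12.1,0.6,4.2,0.8],[0.043,0.034,-0.057,10.4,0.9,3.9,0.8],[0.045,0.028,-0.058,8.6,1.2,3.4,0.8],[0.047,0.021,-0.058,6.7,1.4,2.9,0.8],[0.048,0.014,-0.059,4.7,1.7,2.2,0.8],[0.049,0.006,-0.059,2.7,1.9,1.4,0.8]]
[[0.05,-0.002,-0.059,0.7,2.1,0.6,0.8],[0.05,-0.01,-0.059,-1.4,2.2,-0.2,0.8],[0.05,-0.018,-0.058,-3.6,2.3,-1.1,0.8]]
```

```bash
python3 -m creep '[[0.029,0.059,-0.051,17.7,-0.4,4.3,0.8],[0.032,0.055,-0.052,16.5,-0.2,4.4,0.8],[0.035,0.051,-0.053,15,0,4.5,0.8],[0.037,0.046,-0.055,13.7,0.4,4.4,0.8],[0.04,0.04,-0.056,12,0.6,4.2,0.8],[0.043,0.034,-0.057,10.4,1,4,0.8],[0.045,0.028,-0.058,8.6,1.2,3.4,0.8],[0.047,0.021,-0.058,6.7,1.4,3,0.8],[0.048,0.014,-0.059,4.7,1.7,2.2,0.8],[0.049,0.006,-0.059,2.7,2,1.4,0.8]]'
python3 -c "
from fk import *
st();jplan([-0.304,0.321,1.891,0,0.93,0],.8)"
```

```text
clock: 9.58
eef_pos: [542.9, 118.9, 489.2]
tcp_rot: [2.04, -1.007, 1.637]
contact_force: [0.5, 0.5, -1.5]
opening: 0.649
t 9.58 p [542.9 118.9 489.2] q [ 0.11  0.05  2.13  2.32  0.49 -1.42] F [ 0.5  0.5 -1.5] open 0.649
n 17 min tip z 148.0 tips ends [695. 195. 451.] [ 514. -161.  148.]
[[0.05,-0.0,-0.029,-6.3,1.8,4.3,0.8],[0.055,-0.007,-0.027,-8.1,1.2,3.4,0.8],[0.058,-0.014,-0.024,-10.0,0.7,2.4,0.8],[0.061,-0.022,-0.021,-11.8,0.2,1.5,0.8],[0.063,-0.03,-0.018,-13.7,-0.2,0.6,0.8],[0.064,-0.037,-0.014,-15.5,-0.6,-0.2,0.8],[0.065,-0.045,-0.011,-17.4,-0.9,-1.0,0.8],[0.064,-0.053,-0.007,-19.2,-1.2,-1.6,0.8],[0.063,-0.06,-0.003,-21.0,-1.3,-2.1,0.8],[0.061,-0.068,0.001,-22.8,-1.4,-2.4,0.8]]
[[0.059,-0.075,0.004,-24.4,-1.3,-2.5,0.8],[0.056,-0.081,0.008,-26.1,-1.1,-2.4,0.8],[0.052,-0.088,0.012,-27.6,-0.8,-2.1,0.8],[0.047,-0.093,0.015,-29.0,-0.3,-1.6,0.8],[0.042,-0.099,0.019,-30.2,0.4,-0.8,0.8],[0.037,-0.103,0.022,-31.2,1.3,0.1,0.8],[0.031,-0.108,0.025,-32.0,2.3,1.2,0.8]]
```

```bash
python3 -m creep '[[0.05,0,-0.029,-6.3,1.8,4.3,0.8],[0.055,-0.007,-0.027,-8,1.2,3.4,0.8],[0.058,-0.014,-0.024,-10,0.7,2.4,0.8],[0.061,-0.022,-0.021,-12,0.2,1.5,0.8],[0.063,-0.03,-0.018,-13.7,-0.2,0.6,0.8],[0.064,-0.037,-0.014,-15.5,-0.6,-0.2,0.8],[0.065,-0.045,-0.011,-17.4,-1,-1,0.8],[0.064,-0.053,-0.007,-19,-1.2,-1.6,0.8],[0.063,-0.06,-0.003,-21,-1.3,-2,0.8],[0.061,-0.068,0.001,-23,-1.4,-2.4,0.8]]'
python3 -c "
from fk import *
st();jplan([-0.304,0.321,1.891,0,0.93,0],.8)"
```

```text
clock: 10.42
eef_pos: [549.8, 16.9, 376.3]
tcp_rot: [2.79, -0.593, 1.487]
contact_force: [-0.1, 0.7, -1.3]
opening: 0.649
t 10.42 p [549.8  16.9 376.3] q [-0.14  0.22  1.98  0.89  0.77 -0.56] F [-0.1  0.7 -1.3] open 0.649
n 7 min tip z 148.0 tips ends [617. 103. 242.] [ 514. -161.  148.]
[[0.052,-0.073,0.009,-23.9,-1.1,-3.0,0.8],[0.049,-0.079,0.012,-25.3,-0.9,-2.8,0.8],[0.045,-0.084,0.015,-26.5,-0.5,-2.4,0.8],[0.041,-0.089,0.018,-27.7,-0.0,-1.8,0.8],[0.036,-0.093,0.021,-28.7,0.6,-1.1,0.8],[0.031,-0.097,0.023,-29.6,1.4,-0.2,0.8],[0.026,-0.1,0.026,-30.2,2.3,0.8,0.8]]
```

```bash
python3 -m creep '[[0.052,-0.073,0.009,-24,-1,-3,0.8],[0.049,-0.079,0.012,-25,-0.9,-2.8,0.8],[0.045,-0.084,0.015,-26.5,-0.5,-2.4,0.8],[0.041,-0.089,0.018,-27.7,0,-1.8,0.8],[0.036,-0.093,0.021,-28.7,0.6,-1,0.8],[0.031,-0.097,0.023,-29.6,1.4,-0.2,0.8],[0,0,0,0,0,0,0.8]]'
cat >> h.py <<'E'
az=np.arctan2(SP[1],SP[0])
Rd=R.from_euler('z',az)*R.from_euler('y',np.pi)*R.from_euler('z',np.pi/2)
E
python3 -c "
from fk import *
st();plan(SP+[0,0,32+155+70],Rd,4,.8)"
```

```text
clock: 11.0
eef_pos: [515.8, -146.3, 318.6]
tcp_rot: [-3.138, -0.049, 1.282]
contact_force: [0.5, 0.9, -0.5]
opening: 0.65
t 11.0 p [ 515.8 -146.3  318.6] q [-0.29  0.32  1.9   0.06  0.93 -0.04] F [ 0.5  0.9 -0.5] open 0.65
dist 40.6 ang deg 2.9
[[-0.001,-0.012,0.004,-4.2,0.8,9.2,0.8],[-0.001,-0.012,0.004,-4.0,0.8,9.3,0.8],[-0.001,-0.012,0.004,-3.9,0.8,9.3,0.8],[-0.001,-0.012,0.004,-3.8,0.8,9.4,0.8]]
```

```bash
python3 -m creep '[[-0.001,-0.012,0.004,-4.2,0.8,9,0.8],[-0.001,-0.012,0.004,-4,0.8,9,0.8],[-0.001,-0.012,0.004,-4,0.8,9,0.8],[-0.001,-0.012,0.004,-4,0.8,9,0.8],[0,0,0,0,0,0,0.8]]'
cat > look.py <<'E'
import sys
from fk import *
from rig import grab_frame
st()
tag=sys.argv[1]
for n in('top','scene'):
    f=grab_frame(n);pickle.dump(f,open(f"{tag}_{n}.pkl","wb"));c=f['color'][:,:,::-1];o=(310,170) if n=='top' else (140,110)
    cv2.imwrite(f'pics/{tag}_{n}.png',cv2.resize(c[o[1]:o[1]+120,o[0]:o[0]+150],None,fx=5,fy=5,interpolation=cv2.INTER_CUBIC))
E
python3 look.py ov;python3 -c "
from fk import *
plan(SP+[0,0,32+155+70],Rd,1,.8)"
```

```text
clock: 11.42
eef_pos: [513.8, -164.8, 278.2]
tcp_rot: [-3.139, 0.008, 1.26]
contact_force: [-0.6, 0.6, -1.2]
opening: 0.651
t 11.42 p [ 513.8 -164.8  278.2] q [-0.31  0.38  1.92 -0.01  0.84  0.01] F [-0.6  0.6 -1.2] open 0.651
dist 3.4 ang deg 0.5
[[-0.002,0.007,-0.006,3.0,-0.8,-1.4,0.8]]
```

View pics/ov_top.png

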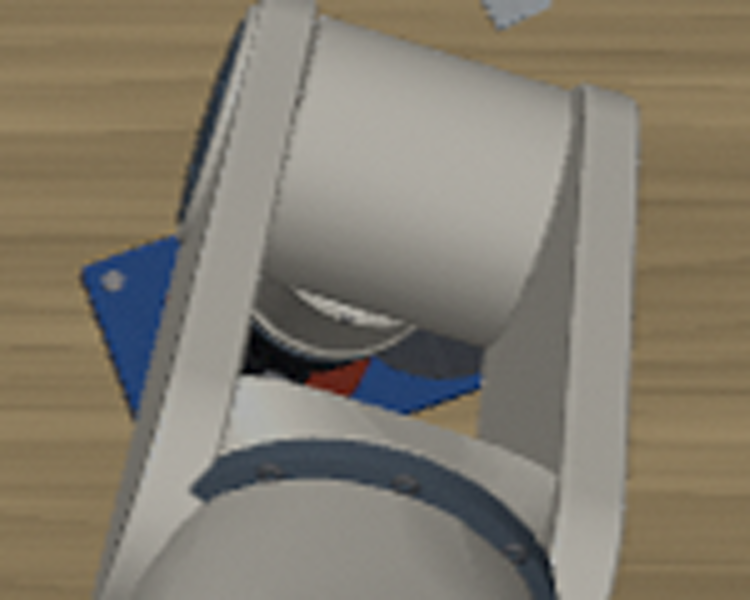

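View pics/ov_scene.png

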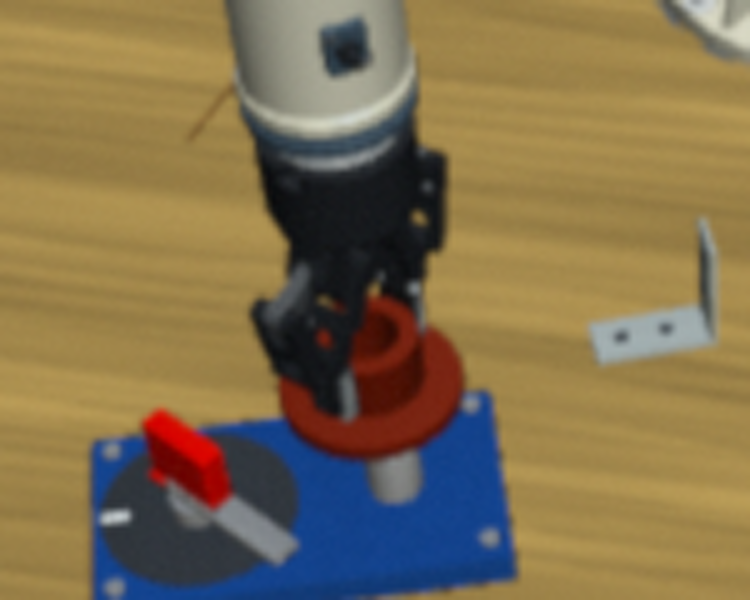

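```bash
cat > ov.py <<'E'
import sys
from fk import *
tag=sys.argv[1]; off=np.array([float(x) for x in sys.argv[2:5]]) # tool frame offset of plate origin from nominal
p,q,_=cur();c=cam('',f'{tag}_scene.pkl');im=cv2.imread(f'pics/{tag}_scene.png')
a=np.linspace(0,2*np.pi,73)
def circ(r,h,f): return f(np.c_[r*np.cos(a),r*np.sin(a),0*a+h])
pl=lambda P:p+q.apply(np.c_[P[:,0],P[:,1],-P[:,2]]+off+[0,0,187])
jg=lambda P:jigp(vj,P+[0,52.5,24])
for r_,h,f,col in((48,10,pl,(255,255,0)),(48,0,pl,(255,255,0)),(28,44,pl,(0,255,255)),(17,44,pl,(0,255,255)),(15,0,jg,(0,255,0)),(10,36,jg,(0,255,0))):
    u=(proj(c,circ(r_,h,f))-[140,110]+.5)*5-.5
    cv2.polylines(im,[np.round(u).astype(int)],True,col,1)
cv2.imwrite(f'pics/{tag}_ovl.png',im[150:600,:]if len(sys.argv)<6 else im)
E
python3 ov.py ov 0 0 0
```

```text
(no output)
```

View pics/ov_ovl.png

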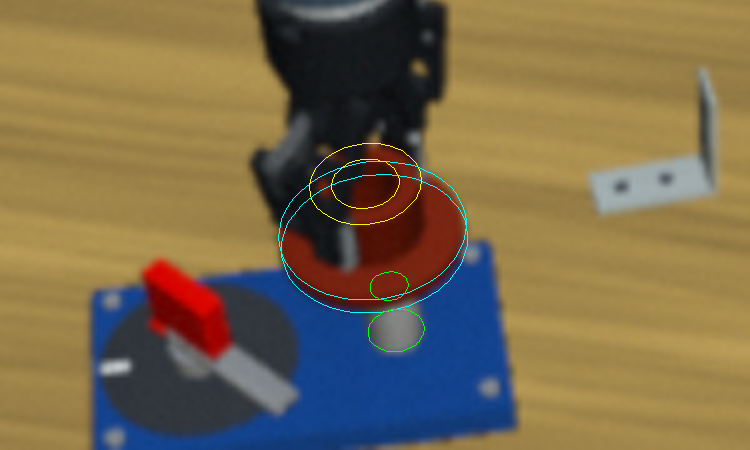

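```bash
python3 - <<'E'
from fk import *
f=pickle.load(open('ov_scene.pkl','rb'));c=(f['mtx'],f['T']);im=f['color'].astype(int)
m=((im[...,0]>60)&(im[...,0]>1.8*im[...,1])&(im[...,0]>1.8*im[...,2])).astype(np.uint8);m[:, :190]=0;m[:170]=0;m[210:]=0;m[:,240:]=0
# outer silhouette lower rim points
pts=[]
for u in range(196,234):
    col=np.where(m[:,u])[0]
    if len(col): 
        v=col.max();# subpixel via red-blue ratio
        pts.append((u,v+.5))
pts=np.array(pts);print(pts[[0,8,18,28,-1]])
p,q,_=cur();a=np.linspace(0,2*np.pi,361)
def hull(off):
    P=[]
    for h in(0,10):
        L=np.c_[48*np.cos(a),48*np.sin(a),0*a-h]+off+[0,0,187];P.append(proj(c,p+q.apply(L)))
    return cv2.convexHull(np.concatenate(P).astype(np.float32))
def d(off): 
    h=hull(off);return np.array([cv2.pointPolygonTest(h,(float(u),float(v)),True) for u,v in pts])
for off in([0,0,0],[0,-2,0],[0,-4,0],[0,0,-3],[0,0,-6],[2,-3,0],[-2,-3,0]): 
    e=d(np.array(off,float));print(off,e.mean().round(2),e[[1,10,19,28,-2]].round(1))
E
```

```text
[[196.  191.5]
 [204.  199.5]
 [214.  201.5]
 [224.  198.5]
 [232.  187.5]]
[0, 0, 0] 1.07 [0.7 0.6 0.5 0.8 1.4]
[0, -2, 0] 0.64 [ 0.1 -0.1 -0.   0.6  1.6]
[0, -4, 0] 0.2 [-0.5 -0.7 -0.5  0.3  1.7]
[0, 0, -3] 0.44 [ 0.6 -0.1 -0.3  0.1  1. ]
[0, 0, -6] -0.2 [ 0.4 -0.8 -1.1 -0.6  0.6]
[2, -3, 0] 0.65 [-0.7 -0.4  0.   1.   2.4]
[-2, -3, 0] 0.18 [ 0.3 -0.5 -0.6 -0.1  0.9]
```

The plate silhouette agrees with the prediction to about 0.6 px (roughly 2 mm). The spigot taper takes up that much, so I lower to just above it and then go by force.

```bash
python3 -m creep '[[-0.002,0.007,-0.006,3,-0.8,2,0.8],[0,0,0,0,0,5,0.8],[0,0,0,0,0,6,0.8],[0,0,0,0,0,6,0.8],[0,0,0,0,0,5,0.8],[0,0,0,0,0,0,0.8]]'
python3 -c "
from fk import *
st();plan(SP+[0,0,32+155+36],Rd,1,.8)"
```

```text
clock: 12.02
eef_pos: [515.3, -160.1, 254.9]
tcp_rot: [3.138, -0.002, 1.268]
contact_force: [-0.0, -0.5, -1.0]
opening: 0.648
t 12.02 p [ 515.3 -160.1  254.9] q [-0.3   0.42  1.94  0.    0.79 -0.  ] F [-0.  -0.5 -1. ] open 0.648
dist 8.0 ang deg 0.2
[[0.004,-0.002,0.002,-1.5,-0.5,7.9,0.8]]
```

```bash
python3 -m creep '[[0.004,-0.002,0.002,-1.5,-0.5,2,0.8],[0,0,0,0,0,3,0.8],[0,0,0,0,0,3,0.8],[0,0,0,0,0,0,0.8]]'
python3 -c "
from fk import *
plan(SP+[0,0,32+155+34],Rd,1,.8)"
python3 look.py lo; python3 ov.py lo 0 0 0
```

```text
clock: 12.35
eef_pos: [514.3, -161.5, 245.7]
tcp_rot: [-3.14, 0.0, 1.266]
contact_force: [-0.3, 0.3, -0.8]
opening: 0.643
dist 0.8 ang deg 0.1
[[-0.001,0.0,-0.001,0.2,0.1,0.7,0.8]]
t 12.35 p [ 514.3 -161.5  245.7] q [-0.31  0.43  1.94 -0.    0.77 -0.  ] F [-0.3  0.3 -0.8] open 0.643
```

View pics/lo_ovl.png

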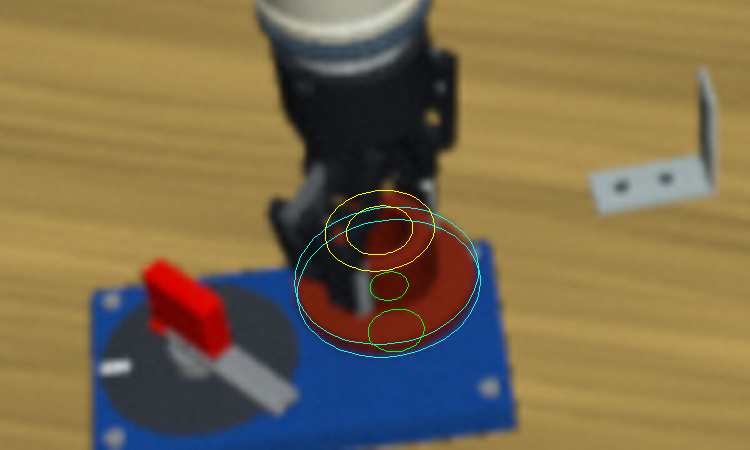

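Centred within about 1 px and already at the spigot top with no side force. I'll go down in small steps and watch the force.

```bash
python3 -m creep '[[0,0,0,0,0,2,0.8],[0,0,0,0,0,2,0.8],[0,0,0,0,0,2,0.8]]'; python3 -m creep '[[0,0,0,0,0,2,0.8],[0,0,0,0,0,2,0.8]]'
```

```text
clock: 12.7
eef_pos: [514.9, -161.7, 240.6]
tcp_rot: [3.141, 0.0, 1.266]
contact_force: [-0.4, -0.7, -1.0]
opening: 0.649
clock: 12.87
eef_pos: [514.9, -161.8, 236.3]
tcp_rot: [3.14, 0.0, 1.266]
contact_force: [0.5, -0.6, -1.4]
opening: 0.65
```

```bash
python3 -m creep '[[0,0,0,0,0,3,0.8],[0,0,0,0,0,3,0.8],[0,0,0,0,0,3,0.8]]'; python3 -m creep '[[0,0,0,0,0,3,0.8],[0,0,0,0,0,3,0.8],[0,0,0,0,0,2,0.8]]'
```

```text
clock: 13.12
eef_pos: [515.0, -161.8, 226.5]
tcp_rot: [3.14, 0.0, 1.266]
contact_force: [0.4, 0.2, -1.1]
opening: 0.652
clock: 13.37
eef_pos: [514.9, -161.7, 217.2]
tcp_rot: [3.141, 0.0, 1.266]
contact_force: [-0.0, 0.3, -1.4]
opening: 0.646
```

```bash
python3 -m creep '[[0,0,0,0,0,2,0.8],[0,0,0,0,0,1,0.8]]'; python3 -m creep '[[0,0,0,0,0,1,0.8],[0,0,0,0,0,0,0.8]]';python3 -m creep '[[0,0,0,0,0,1,0.8],[0,0,0,0,0,0,0.8]]'; python3 look.py se
```

```text
clock: 13.53
eef_pos: [514.7, -161.7, 213.4]
tcp_rot: [3.141, 0.0, 1.266]
contact_force: [0.3, 0.3, -1.0]
opening: 0.651
clock: 13.7
eef_pos: [514.7, -161.7, 212.0]
tcp_rot: [-3.141, 0.0, 1.266]
contact_force: [-0.2, 0.6, 0.1]
opening: 0.649
clock: 13.87
eef_pos: [514.8, -161.7, 211.1]
tcp_rot: [3.142, 0.0, 1.266]
contact_force: [0.0, -1.0, -0.8]
opening: 0.653
t 13.87 p [ 514.8 -161.7  211.1] q [-0.31  0.49  1.95 -0.    0.7  -0.  ] F [ 0.  -1.  -0.8] open 0.653
```

View pics/se_scene.png

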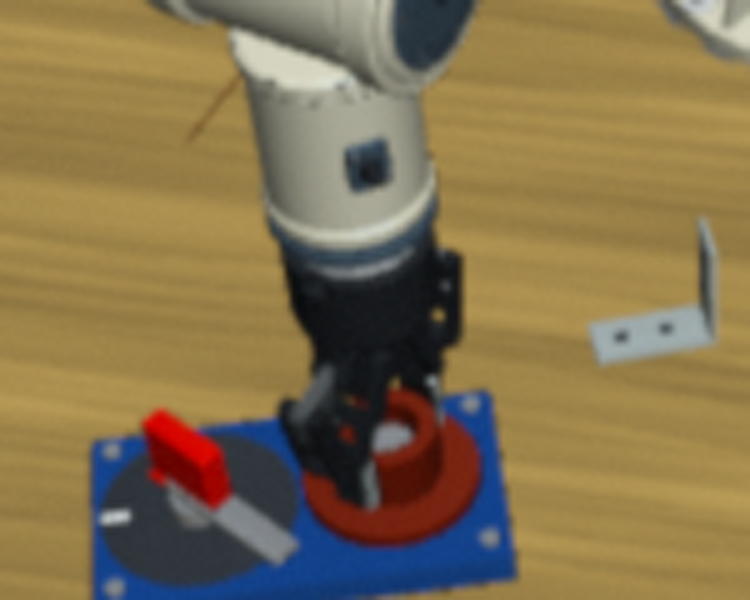

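The spigot top is visible inside the bore at (393,437). I keep lowering until there's contact.

```bash
python3 -m creep '[[0,0,0,0,0,0.8,0.8],[0,0,0,0,0,0,0.8]]'; python3 -m creep '[[0,0,0,0,0,0.8,0.8],[0,0,0,0,0,0,0.8]]';python3 -m creep '[[0,0,0,0,0,0.8,0.8],[0,0,0,0,0,0,0.8]]'
```

```text
clock: 14.13
eef_pos: [514.9, -161.7, 210.6]
tcp_rot: [3.141, 0.0, 1.266]
contact_force: [0.3, -0.2, -1.8]
opening: 0.649
clock: 14.3
eef_pos: [515.0, -161.7, 209.8]
tcp_rot: [3.141, 0.0, 1.266]
contact_force: [0.3, 0.1, -0.3]
opening: 0.649
clock: 14.47
eef_pos: [515.1, -161.8, 209.3]
tcp_rot: [3.14, 0.0, 1.266]
contact_force: [-0.7, -0.5, -0.8]
opening: 0.651
```

```bash
python3 -m creep '[[0,0,0,0,0,0.8,0.8],[0,0,0,0,0,0,0.8]]' | sed -n '2p;4p'; python3 -m creep '[[0,0,0,0,0,0.8,0.8],[0,0,0,0,0,0,0.8]]'| sed -n '2p;4p';python3 -m creep '[[0,0,0,0,0,0.8,0.8],[0,0,0,0,0,0,0.8]]'| sed -n '2p;4p'
```

```text
eef_pos: [515.2, -161.8, 209.4]
contact_force: [-0.0, 0.0, -0.6]
eef_pos: [515.3, -161.8, 209.3]
contact_force: [-0.5, 0.6, -1.7]
eef_pos: [515.4, -161.8, 209.3]
contact_force: [-0.0, -0.1, -0.2]
```

```bash
python3 -m creep '[[0,0,0,0,0,1.5,0.8]]' | sed -n '2p;4p'; python3 -m creep '[[0,0,0,0,0,2,0.8]]'| sed -n '2p;4p'; python3 look.py se2; python3 ov.py se2 0 0 0
```

```text
eef_pos: [515.5, -161.8, 209.0]
contact_force: [-10.7, 4.2, 41.5]
eef_pos: [515.6, -161.8, 209.0]
contact_force: [-13.8, 4.4, 47.3]
t 15.13 p [ 515.6 -161.8  209. ] q [-0.31  0.49  1.95 -0.    0.69 -0.  ] F [-13.8   4.4  47.3] open 0.649
```

View pics/se2_ovl.png

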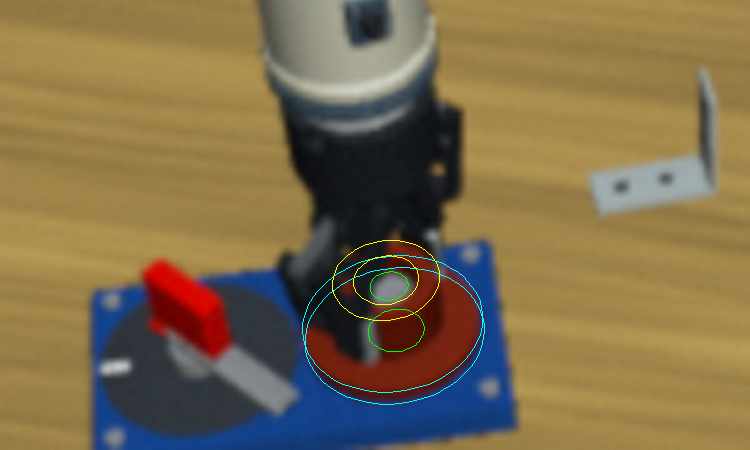

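Firm contact at TCP z 209, consistent with a seated flange (the silhouette also put the plate about 2 mm closer to the TCP). Relaxing, then opening.

```bash
python3 -m creep '[[0,0,0,-0.5,-0.3,-0.5,0.8],[0,0,0,0,0,0,0.6],[0,0,0,0,0,0,0.4],[0,0,0,0,0,0,0.25],[0,0,0,0,0,0,0.1],[0,0,0,0,0,0,0],[0,0,0,0,0,0,0]]'; python3 -m creep '[[0,0,0,0,0,-4,0],[0,0,0,0,0,-6,0],[0,0,0,0,0,-8,0],[0,0,0,0,0,-10,0],[0,0,0,0,0,-15,0],[0,0,0,0,0,-20,0],[0,0,0,0,0,-25,0]]'; python3 look.py re
```

```text
clock: 15.82
eef_pos: [515.2, -162.2, 209.3]
tcp_rot: [3.139, 0.0, 1.266]
contact_force: [0.3, 0.5, -0.6]
opening: 1.001
clock: 16.4
eef_pos: [513.4, -161.6, 299.4]
tcp_rot: [-3.136, 0.0, 1.266]
contact_force: [0.1, -0.3, 0.1]
opening: 1.0
t 16.4 p [ 513.4 -161.6  299.4] q [-0.31  0.35  1.91 -0.    0.89 -0.  ] F [ 0.1 -0.3  0.1] open 1.0
```

View pics/re_scene.png

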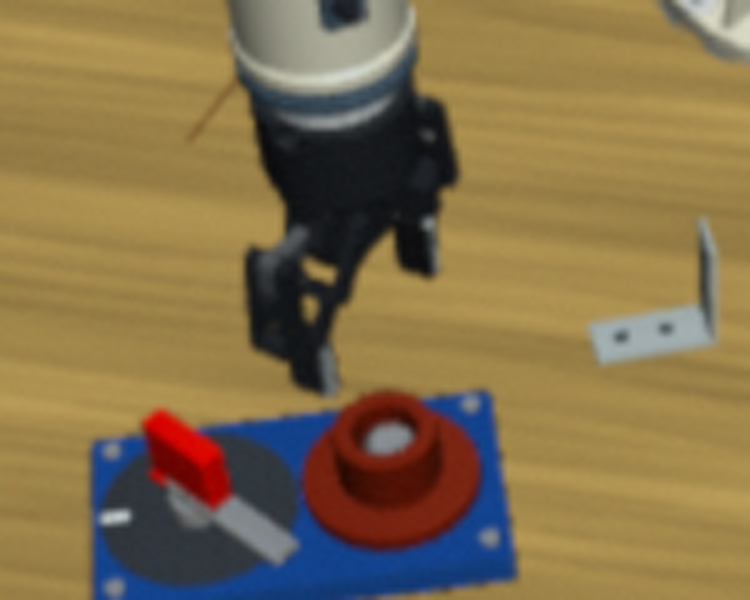

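```bash
python3 - <<'E'
from fk import *
t,s=cam("top"),cam("scene")
arm=lambda th,r,z:jigp(vj,[-r*np.sin(th),-52.5+r*np.cos(th),z])[0]
for th in (-.7,-.8,-.9,-1,-1.1):
    print(th,((proj(t,[arm(th,70,43),arm(th,24,84),arm(th,-24,84)])-[315,185]+.5)*6-.5).round(0).tolist(),((proj(s,[arm(th,70,43),arm(th,24,84),arm(th,-24,84)])-[145,175]+.5)*7-.5).round(0).tolist())
E
```

```text
-0.7 [[338.0, 167.0], [467.0, 190.0], [585.0, 234.0]] [[385.0, 294.0], [269.0, 174.0], [166.0, 125.0]]
-0.8 [[344.0, 151.0], [469.0, 184.0], [583.0, 239.0]] [[373.0, 306.0], [265.0, 178.0], [170.0, 121.0]]
-0.9 [[353.0, 136.0], [472.0, 179.0], [580.0, 245.0]] [[360.0, 318.0], [260.0, 182.0], [175.0, 117.0]]
-1 [[362.0, 122.0], [475.0, 174.0], [577.0, 250.0]] [[345.0, 328.0], [255.0, 185.0], [180.0, 113.0]]
-1.1 [[373.0, 109.0], [479.0, 169.0], [573.0, 254.0]] [[329.0, 338.0], [249.0, 189.0], [186.0, 110.0]]
```

The plate sits flat on the base, collar up, with the spigot end in its bore at (388,437). From both views the knob angle is about -0.86 rad. Moving over the knob.

```bash
cat >> h.py <<'E'
def Rk(th): # tool down, y across the bar
    a=vj[2]+th
    return R.from_euler('z',a)*R.from_euler('y',np.pi)*R.from_euler('z',np.pi/2)
E
python3 -c "
from fk import *
plan(np.r_[PV[:2],295],Rk(-.86),5,.45)"
```

```text
dist 104.3 ang deg 11.9
[[0.001,0.0,0.042,-16.6,12.5,1.7,0.45],[0.001,0.0,0.042,-16.0,13.2,1.7,0.45],[0.001,0.0,0.042,-15.5,13.9,1.7,0.45],[0.001,0.0,0.042,-14.9,14.5,1.7,0.45],[0.001,0.0,0.042,-14.3,15.1,1.6,0.45]]
```

```bash
python3 -m creep '[[0.001,0,0.042,-16.6,12.5,1.7,0.45],[0.001,0,0.042,-16,13,1.7,0.45],[0.001,0,0.042,-15.5,14,1.7,0.45],[0.001,0,0.042,-15,14.5,1.7,0.45],[0.001,0,0.042,-14,15,1.6,0.45],[0,0,0,0,0,0,0.45]]'; python3 look.py kn; python3 -c "
from fk import *
plan(np.r_[PV[:2],253],Rk(-.86),4,.45)"
```

```text
clock: 17.0
eef_pos: [551.0, -262.8, 300.6]
tcp_rot: [3.136, -0.001, 1.049]
contact_force: [-0.4, 0.5, -0.0]
opening: 0.549
t 17.0 p [ 551.  -262.8  300.6] q [-0.45  0.44  1.75  0.    0.94  0.07] F [-0.4  0.5 -0. ] open 0.549
dist 47.2 ang deg 0.4
[[0.001,-0.0,-0.002,0.1,-0.0,11.8,0.45],[0.001,-0.0,-0.002,0.1,-0.0,11.8,0.45],[0.001,-0.0,-0.002,0.1,0.0,11.8,0.45],[0.001,-0.0,-0.002,0.1,0.0,11.8,0.45]]
```

View pics/kn_scene.png

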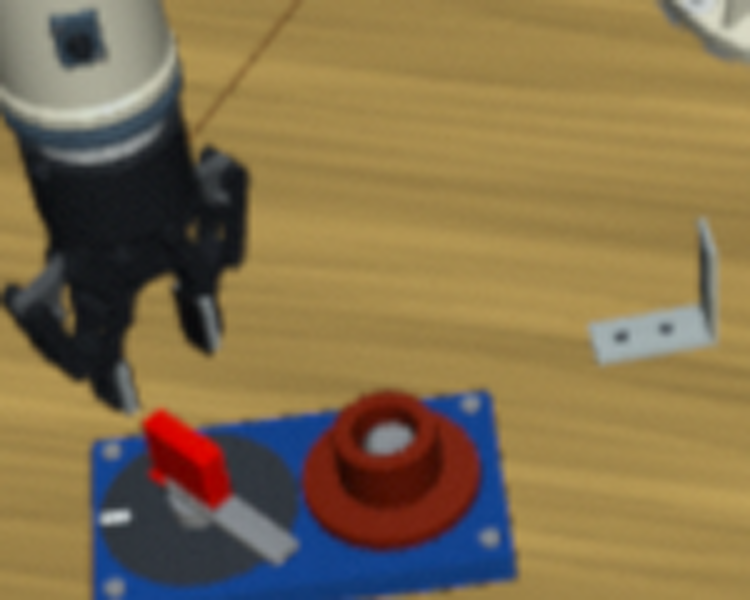

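```bash
python3 -m creep '[[0.001,0,-0.002,0,0,12,0.45],[0.001,0,-0.002,0,0,12,0.45],[0.001,0,-0.002,0,0,10,0.45],[0.001,0,-0.002,0,0,7,0.45],[0,0,0,0,0,0,0.45]]'; python3 look.py kn2; python3 -c "
from fk import *
plan(np.r_[PV[:2],223],Rk(-.86),4,.45)"
```

```text
clock: 17.52
eef_pos: [548.3, -257.1, 254.8]
tcp_rot: [-3.137, -0.002, 1.065]
contact_force: [-0.3, -0.4, -0.6]
opening: 0.553
t 17.52 p [ 548.3 -257.1  254.8] q [-0.44  0.5   1.79  0.    0.86  0.06] F [-0.3 -0.4 -0.6] open 0.553
dist 33.3 ang deg 0.4
[[-0.001,-0.0,0.002,-0.4,0.7,8.3,0.45],[-0.001,-0.0,0.002,-0.4,0.7,8.3,0.45],[-0.001,-0.0,0.002,-0.4,0.7,8.3,0.45],[-0.001,-0.0,0.002,-0.4,0.7,8.3,0.45]]
```

View pics/kn2_scene.png

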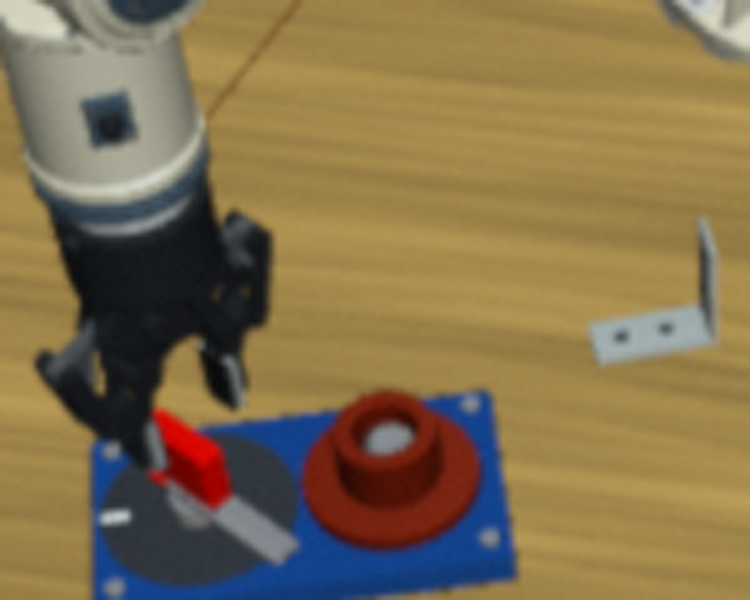

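```bash
python3 -c "
from fk import *
c=cam('scene');p,q,_=cur()
a=Rk(-.86).apply([0,1,0])
P=[p+q.apply([0,y,z]) for z in (165,) for y in(-23,0,23)]+[PV+[0,0,18]]
print(((proj(c,P)-[140,110]+.5)*5-.5).round())"
```

```text
[[217. 394.]
 [185. 420.]
 [151. 447.]
 [180. 431.]]
```

```bash
python3 -m creep '[[-0.001,0,0.002,-0.4,0.9,8,0.45],[-0.001,0,0.002,-0.4,0.9,8,0.45],[-0.001,0,0.002,-0.4,0.9,8,0.45],[-0.001,0,0.002,-0.4,0.9,8,0.45],[0,0,0,0,0,0,0.45]]' 20; python3 look.py kn3; python3 -c "
from fk import *
plan(np.r_[PV[:2]+[1,0],223],Rk(-.86),1,.45)"
```

```text
clock: 18.03
eef_pos: [552.2, -260.9, 222.2]
tcp_rot: [3.137, -0.002, 1.056]
contact_force: [0.7, -0.6, -0.1]
opening: 0.552
t 18.03 p [ 552.2 -260.9  222.2] q [-0.44  0.55  1.79  0.    0.79  0.07] F [ 0.7 -0.6 -0.1] open 0.552
dist 1.6 ang deg 0.3
[[0.005,-0.002,-0.002,0.2,-1.5,0.4,0.45]]
```

View pics/kn3_scene.png

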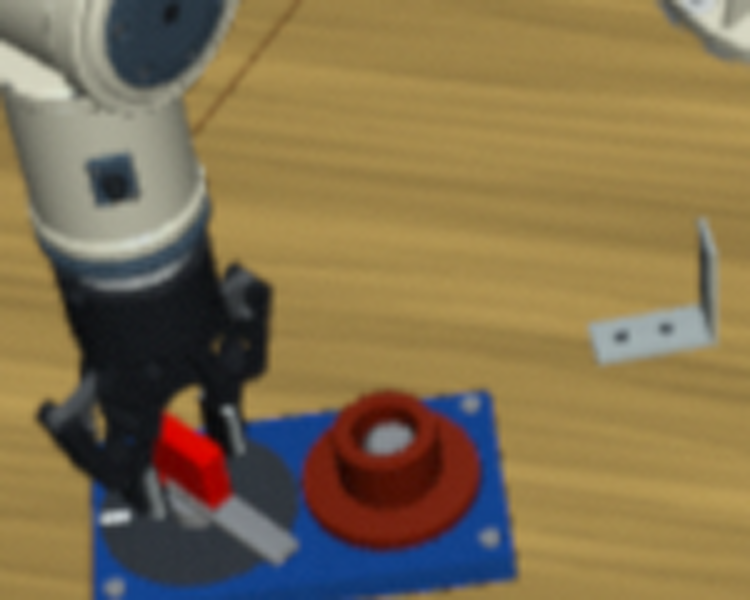

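The fingers straddle the red bar (tips at about (150,510) and (235,450)). Closing gently.

```bash
python3 -m creep '[[0.003,-0.002,-0.002,0.2,-1.2,0,0.6],[0,0,0,0,0,0,0.7],[0,0,0,0,0,0,0.78]]' 20; python3 -m creep '[[0,0,0,0,0,0,0.85],[0,0,0,0,0,0,0.9],[0,0,0,0,0,0,0.9],[0,0,0,0,0,0,0.9]]' 20;python3 -m creep '[[0,0,0,0,0,0,0.95]]' 40;
```

```text
clock: 18.38
eef_pos: [551.5, -260.3, 223.9]
tcp_rot: [3.139, 0.0, 1.059]
contact_force: [-1.5, 1.6, 0.6]
opening: 0.221
clock: 18.72
eef_pos: [550.5, -259.7, 224.1]
tcp_rot: [3.142, 0.0, 1.059]
contact_force: [0.5, 0.3, -2.7]
opening: 0.183
clock: 18.8
eef_pos: [550.5, -259.7, 224.1]
tcp_rot: [3.142, 0.0, 1.059]
contact_force: [-0.5, 0.9, -2.1]
opening: 0.18
```

Centred on the pivot: 15.6 mm grip, TCP within 0.5 mm of the fitted pivot, forces small. Turning counterclockwise.

```bash
python3 -m creep '[[0,0,-0.06,0,0,0,0.95],[0,0,-0.08,0,0,0,0.95],[0,0,-0.08,0,0,0,0.95]]' 40;  python3 -m creep '[[0,0,-0.08,0,0,0,0.95],[0,0,-0.08,0,0,0,0.95],[0,0,-0.08,0,0,0,0.95]]'; python3 -c "
from fk import *
st();plan(np.r_[PV[:2]+[.3,.4],224],Rk(0),4,.95)"
```

```text
clock: 19.05
eef_pos: [550.3, -259.6, 224.1]
tcp_rot: [-3.141, -0.0, 1.284]
contact_force: [-1.5, -0.3, -1.9]
opening: 0.183
clock: 19.3
eef_pos: [550.1, -259.6, 224.1]
tcp_rot: [-3.14, -0.0, 1.536]
contact_force: [-0.9, 0.8, -2.4]
opening: 0.182
t 19.3 p [ 550.1 -259.6  224.1] q [-0.44  0.55  1.8  -0.    0.8  -0.41] F [-0.9  0.8 -2.4] open 0.182
dist 0.4 ang deg 21.9
[[-0.0,-0.0,-0.096,-0.0,0.1,0.0,0.95],[-0.0,-0.0,-0.096,-0.0,0.1,0.0,0.95],[-0.0,-0.0,-0.096,-0.0,0.1,0.0,0.95],[-0.0,-0.0,-0.096,-0.0,0.1,0.0,0.95]]
```

```bash
python3 -m creep '[[0,0,-0.08,0,0,0,0.95],[0,0,-0.08,0,0,0,0.95],[0,0,-0.08,0,0,0,0.95],[0,0,-0.08,0,0,0,0.95]]';  python3 -m creep '[[0,0,-0.05,0,0,0,0.95],[0,0,0,0,0,0,0.95]]'; python3 -c "
from fk import *
plan(np.r_[PV[:2]+[.3,.4],224],Rk(0),1,.95)"; python3 look.py t1
```

```text
clock: 19.63
eef_pos: [549.8, -259.7, 224.1]
tcp_rot: [-3.14, -0.001, 1.872]
contact_force: [-0.9, 0.2, -2.7]
opening: 0.182
clock: 19.8
eef_pos: [549.7, -259.8, 224.1]
tcp_rot: [-3.14, -0.001, 1.928]
contact_force: [-1.4, 0.6, -2.4]
opening: 0.183
dist 0.8 ang deg 0.6
[[-0.002,-0.001,0.01,-0.2,0.8,0.1,0.95]]
t 19.8 p [ 549.7 -259.8  224.1] q [-0.44  0.55  1.8  -0.    0.8  -0.8 ] F [-1.4  0.6 -2.4] open 0.183
```

View pics/t1_scene.png

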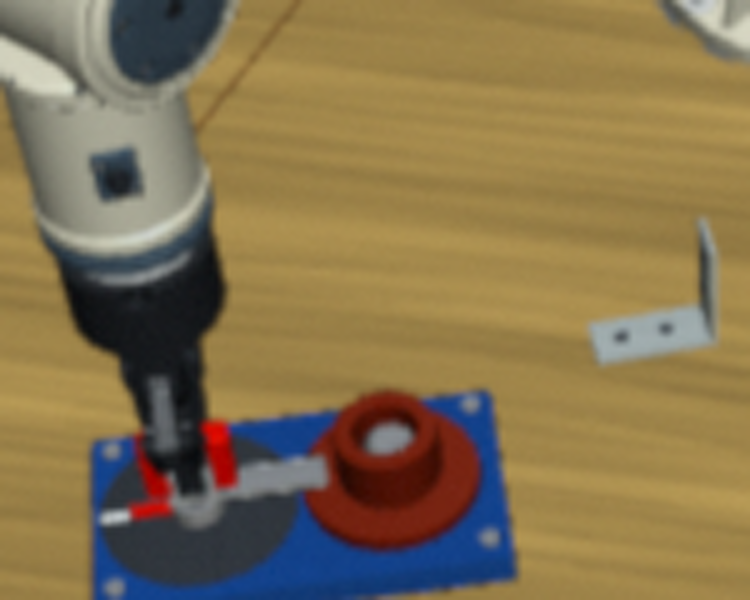

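The arm is over the flange, and the pointer (150,510) runs into the white mark (115,517). Trimming 0.01 back, releasing and moving clear to check.

```bash
python3 -m creep '[[0,0,0.01,0,0.4,0,0.95],[0,0,0,0,0,0,0.95]]';python3 -m creep '[[0,0,0,0,0,0,0.8],[0,0,0,0,0,0,0.6],[0,0,0,0,0,0,0.4],[0,0,0,0,0,0,0.4]]'; python3 -m creep '[[0,0,0,0,0,-6,0.4],[0,0,0,0,0,-8,0.4],[0,0,0,0,0,-12,0.4],[0,0,0,0,0,-20,0.4],[0,0,0,0,0,-25,0.4],[0,0,0,0,0,-25,0.4],[0,0,0,0,-30,-10,0.4],[0,0,0,0,-35,0,0.4],[0,0,0,0,-35,0,0.4],[0,0,0,0,-35,0,0.4]]';python3 -m creep '[[0,0,0,0,-30,-5,0.4],[0,0,0,0,-35,-5,0.4],[0,0,0,0,-35,-5,0.4],[0,0,0,0,0,0,0.4]]'; python3 look.py fi
```

```text
clock: 20.07
eef_pos: [549.8, -259.7, 224.2]
tcp_rot: [-3.139, -0.001, 1.91]
contact_force: [-0.3, -0.1, -2.1]
opening: 0.179
clock: 20.4
eef_pos: [550.7, -259.9, 225.0]
tcp_rot: [-3.141, -0.0, 1.908]
contact_force: [0.4, -0.2, -0.3]
opening: 0.592
clock: 21.23
eef_pos: [425.8, -304.4, 346.5]
tcp_rot: [3.133, 0.01, 1.914]
contact_force: [0.3, -0.1, -0.8]
opening: 0.603
clock: 21.57
eef_pos: [322.8, -339.0, 366.4]
tcp_rot: [3.132, 0.014, 1.913]
contact_force: [-0.6, 0.5, 0.1]
opening: 0.601
t 21.57 p [ 322.8 -339.   366.4] q [-0.81  0.15  2.    0.    0.97 -1.16] F [-0.6  0.5  0.1] open 0.601
```

View pics/fi_scene.png

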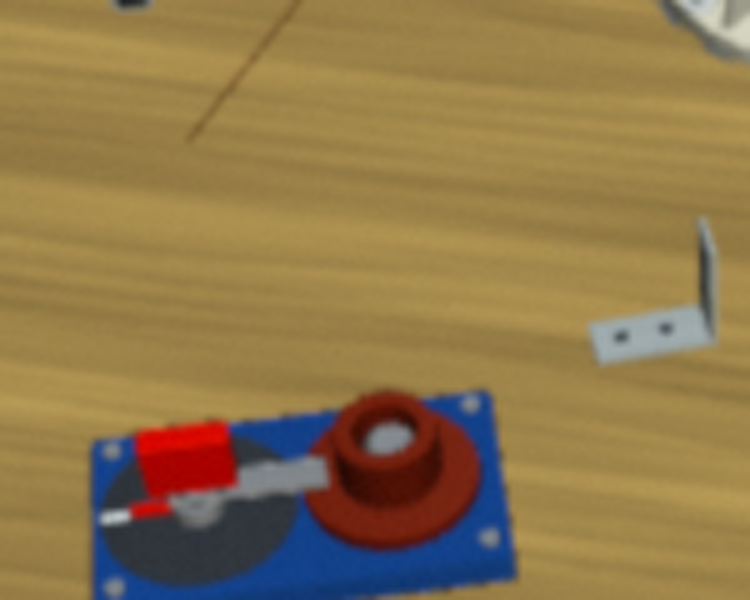

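View pics/fi_top.png

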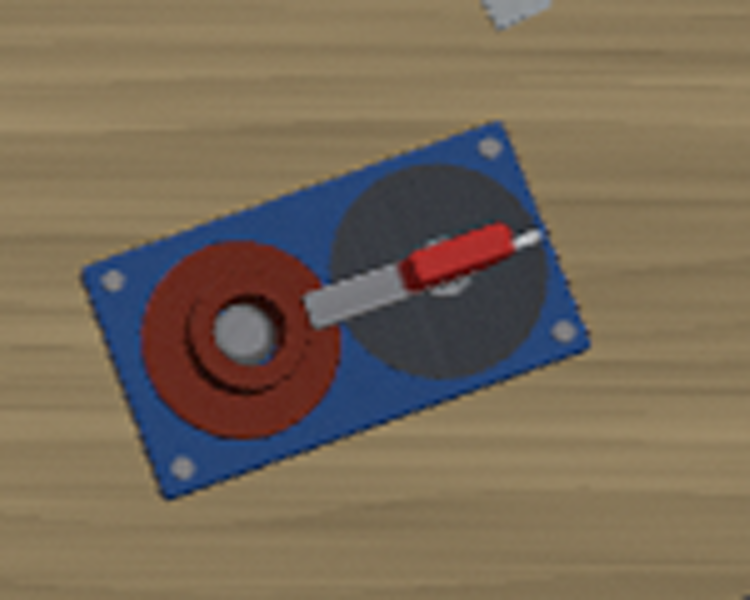

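Both views agree: the arm lies over the flange and the red pointer meets the white mark (top: bar (460,255) in line with the mark at (527,238)). One numeric check of the angle, and a full picture for the other things.

```bash
python3 - <<'E'
from fk import *
t,s=cam("top"),cam("scene")
arm=lambda th,r,z:jigp(vj,[-r*np.sin(th),-52.5+r*np.cos(th),z])[0]
for th in(-.06,-.03,0,.03,.06): print(th,((proj(t,[arm(th,70,43),arm(th,24,84),arm(th,-24,84)])-[310,170]+.5)*5-.5).round(0).tolist(),((proj(s,[arm(th,70,43),arm(th,-28,30),arm(th,-44,24)])-[140,110]+.5)*5-.5).round(0).tolist())
for n in("top","scene"): cv2.imwrite(f"pics/full_{n}.png",pickle.load(open(f"fi_{n}.pkl","rb"))["color"][:,:,::-1])
f=pickle.load(open("fi_scene.pkl","rb"))["color"][:,:,::-1]
cv2.imwrite("pics/ptr.png",cv2.resize(f[185:235,155:210],None,fx=14,fy=12,interpolation=cv2.INTER_CUBIC))
a=cv2.imread("pics/top0.png");b=cv2.imread("pics/full_top.png");d=cv2.absdiff(a,b).max(2)
print([c for c in cv2.connectedComponentsWithStats((d>40).astype(np.uint8))[2].tolist() if c[4]>15])
E
```

```text
-0.06 [[305.0, 305.0], [414.0, 266.0], [513.0, 237.0]] [[326.0, 471.0], [144.0, 503.0], [116.0, 513.0]]
-0.03 [[306.0, 309.0], [414.0, 267.0], [512.0, 236.0]] [[326.0, 468.0], [144.0, 504.0], [116.0, 515.0]]
0 [[308.0, 313.0], [415.0, 269.0], [511.0, 234.0]] [[326.0, 465.0], [144.0, 506.0], [116.0, 517.0]]
0.03 [[310.0, 317.0], [415.0, 270.0], [511.0, 233.0]] [[326.0, 462.0], [144.0, 507.0], [116.0, 519.0]]
0.06 [[311.0, 321.0], [416.0, 271.0], [510.0, 232.0]] [[325.0, 459.0], [144.0, 508.0], [116.0, 521.0]]
[[0, 0, 560, 420, 223184], [209, 179, 42, 38, 1213], [338, 206, 75, 52, 1609], [379, 282, 181, 138, 7949], [437, 368, 6, 32, 43], [224, 391, 97, 29, 990], [309, 400, 14, 8, 30], [347, 403, 6, 4, 16], [552, 402, 8, 18, 76], [386, 407, 8, 4, 18], [214, 411, 12, 9, 21]]
```

View pics/full_top.png

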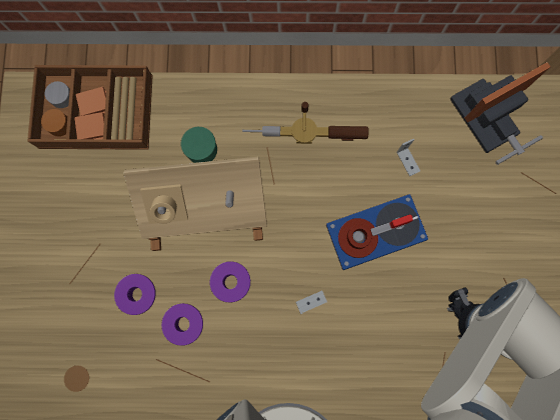

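View pics/ptr.png

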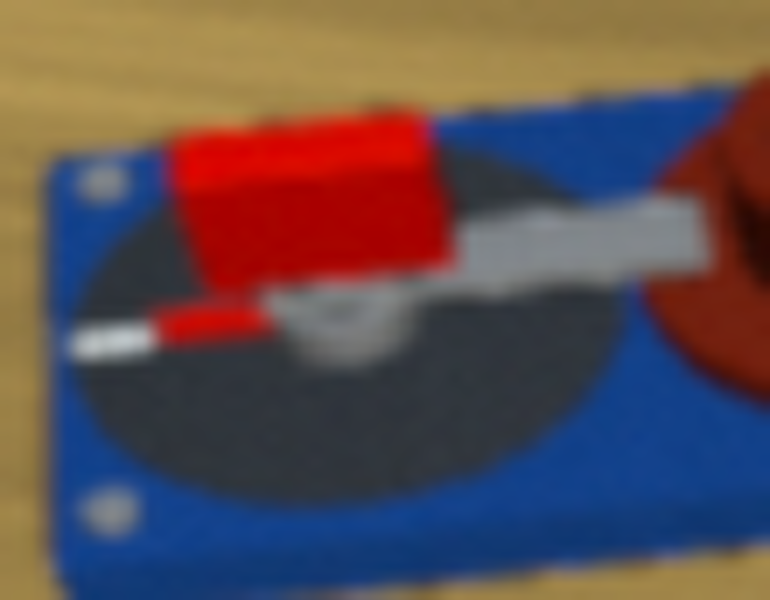

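The pointer's end (155,327) meets the mark (150,340 to 75,345) in line. The before/after difference shows only the plate's old place, the jig and the robot. Handing in.

```bash
python3 -c "
from rig import job,sense
print(sense()['qvel'].round(3));print(job.sign_off())"
```

```text
[ 0.042  0.03  -0.019  0.009 -0.014  0.015]
the job is handed in; nothing more can be done
None
```

I lifted the cherry plate off its right-hand peg and lowered it over the spigot, collar up, then let go. I then turned the red knob from about -0.86 rad to the white mark, released it, backed the arm away and handed in. It took about 22 s.

**Seating:** The plate came down to a firm stop, about 2 mm lower by the tool reading than my camera fit predicted. That fits the roughly 2 mm offset I had already seen between the picture and the prediction. I pressed with about 47 N through the held plate to confirm it, well under the 120 N wrist limit. After release, both pictures show the plate flat on the base with the spigot in its bore.

**Hold-down:** In the final pictures the steel arm lies over the flange and the pointer lines up with the mark, within about 0.03 rad. The tool stood 0.01 rad or less from zero when I let go of the knob.

**Other things:** Comparing the top view before and after, only the plate's old place, the jig and the robot had changed. The maple plate is still on its peg.

No check failed, and the sign-off gives no verdict.

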